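Gauge the blind well, then plug it flush

ROBOT

A 7-joint arm with a two-finger parallel gripper is mounted at the origin on a cart in front of the work surface, level with it; the furniture and walls round the work are solid. World frame = base frame: x ahead of the robot, y to its left, z up, the work surface at z = 0. Lengths are in m, angles in rad, forces in N, time in s.
With the tool pointing down it reaches from about 0.425 to 0.925 m from the base axis. Payload 6.8 kg.
Tool frame: the origin (TCP) lies on the centre line of the jaws, within the pads' length; the fingertips stand 14 mm ahead of it and the grasp point (between the pads) lies 5 mm behind it; y points along the fingers, x is the direction in which the jaws open and shut, and the axes are right-handed (so a half turn about y gives the same grasp; the last joint's range is limited). The gripper opens to 85 mm and grips with 20 to 120 N. Pads are 22 mm wide; open, the fingers measure 114 mm over their backs; the gripper's body (76 mm by 85 mm) begins 54 mm behind the grasp point. The pads swing forward as they close: fully open they stand 13 mm farther back than shut.
Start: joints at [1.222, 0.477, 0.022, 1.555, -0.011, 1.109, -0.083], TCP at [0.161, -0.656, 0.207] pointing down, gripper open.
Joint ranges: [-2.96, 2.96], [-0.34, 2.1], [-1.41, 1.46], [0.24, 2.44], [-1.37, 4.51], [0.17, 1.92], [-2.96, 2.96]. Speed limits (rad/s): [2.39, 2.39, 3.14, 3.14, 3.14, 3.14, 3.14].

INTERFACE

Orientations are given as a rotation vector (axis times angle).
In Python, from bench import get_obs, vision, ticket gives the robot as it stands. The module is installed in compiled form; this text tells all that it offers.
- The arm moves only by the tool jog_arm, never from a script. Its argument "motion" is a list of rows, each an object of numbers: "gripper": the finger opening in mm, from 0 to 85.4; "tx", "ty", "tz": the shift along the tool's x, y, z in mm; "ax", "ay", "az": the turn, a rotation vector about the tool's x, y, z in rad. In form: [{"gripper": .., "tx": .., "ty": .., "tz": .., "ax": .., "ay": .., "az": ..}, ...]. A call has 1 to 12 rows; each row shifts and turns the commanded pose from where the row before left it, along the tool's axes as they then stand; what a row does not reach is not made up. A row lasts 1/10 s, in which the tool goes at most 50 mm and 8.59 degrees, less where a joint would pass 70% of its speed; a pose out of reach is approached as far as the arm can. A call is refused whole if a number of a shift passes 50 or a number of a turn 0.15, either way. A call with a gripper value outside its range is refused whole. The fingers move at their own pace and stop on an object; "newtons" is the grip in N (left out, the last holds). Time passes only in rows, so rows that do not move let the fingers close. It gives the time, the measured TCP pose, the force and the opening at its end, in the units of the state.
- get_obs(): the state, without advancing time (a new reading comes with each control period).
- vision.grab_frame(name): name is "scene" or "top"; returns the picture (384x512x3 uint8, red, green, blue); there is no depth.
- vision.get_calibration(name): a dict with "camera_matrix" (3x3 intrinsics, pixels), "world_from_camera" (4x4, takes a point from camera to world coordinates). Camera axes: x right, y down, z forward; pixel columns grow to the right and rows downward; lengths in m; the calibration is good to about 2 mm. A picture is of the moment at which its call begins. get_calibration takes no time and is no camera call.
- ticket.hand_in(): hands the job in, once; it reports no verdict.
The state is a dict: "clock": time; "joints": joint angles; "qvel": joint speeds; "tau": joint torques, N m; "tcp_pos": TCP position; "orientation": TCP orientation; "contact_force": force on the tool from outside, world axes, zero at the start; "moment": the same for the moment, N m; "grip_width": finger opening in m.
Only numpy, scipy, OpenCV 4.12 (cv2) and the standard library are available. Lean on these libraries where they do the work, as an engineer would, in place of code of your own. Each camera call takes 0.05 s, during which the arm holds its last target.

TASK

The open well in the aluminium heater block has a floor you cannot see: take the depth rod from its stand, feel for the floor of the well with the rod, and hang the rod back in its stand. From the depth you felt, take the one blanking plug that fits out of the rack and stand it in the well so that its shoulder is flush with the top of the block; leave the other plugs standing in the rack (no trying one plug after another) and do not disturb the other things on the table.

Things in the scene. Friction and masses are not known exactly. Their poses are not given: they have to be found in the camera images.
- well_block: Fixed aluminium block, 70 x 70 mm and 60 mm tall, on a black foot strip, with one round open well in the middle of its top. Origin: centre of its underside; z up, x and y along its sides.
- well_mouth (a point): Centre of the well's mouth, level with the top face (z = 60 mm over the table). The well is a vertical round bore, 19 mm wide with a 1.5 mm chamfer, with a flat rigid floor. Its depth differs from run to run: 28, 35, 42 or 49 mm under the top face, always equal to the shank length of one of the plugs. Axes as the block's.
- depth_rod: Loose depth rod, about 50 g, 130 mm long: a plain steel rod 8 mm thick and 70 mm long below, and a black round grip sleeve 16 mm thick and 60 mm long above it. Hangs upright in its stand, the sleeve's lower end resting on the stand's top. Origin: centre of its flat lower tip; z runs up along the rod to the sleeve. Rotation about z is free and means nothing.
- rod_tip (a point): Centre of the rod's lower tip (same point as the rod's origin).
- rod_shoulder (a point): Point on the rod's axis at the lower end of the sleeve, 70 mm above the tip.
- rod_stand: Fixed grey stand: a 30 x 30 mm column, 78 mm tall, on a 60 x 60 x 8 mm foot, with a vertical hole 12 mm wide (2 mm chamfer) and 74 mm deep for the rod. Origin: centre of its underside; z up.
- stand_top (a point): Centre of the mouth of the stand's hole, on its top, 78 mm over the table.
- plug_rack: Fixed grey rack for the four plugs, 44 (x) x 190 (y) x 16 mm, with four round recesses 18 mm wide and 12 mm deep in a row along its y axis, 45 mm apart. The plugs' order in it varies. Origin: centre of its underside; z up.
- plug_28: Loose steel blanking plug, about 60 g: a round shank 16 mm thick and 28 mm long below, and a grip stem 10 mm thick and 34 mm long above it (62 mm in all). Stands upright in a recess of the rack, its foot 4 mm over the table. Origin: centre of its foot; z up towards the stem. Rotation about z is free.
- shoulder_28 (a point): Centre of that plug's shoulder, where the shank ends and the stem begins, 28 mm above the foot.
- plug_35: Loose steel blanking plug, about 60 g: a round shank 16 mm thick and 35 mm long below, and a grip stem 10 mm thick and 34 mm long above it (69 mm in all). Stands upright in a recess of the rack, its foot 4 mm over the table. Origin: centre of its foot; z up towards the stem. Rotation about z is free.
- shoulder_35 (a point): Centre of that plug's shoulder, where the shank ends and the stem begins, 35 mm above the foot.
- plug_42: Loose steel blanking plug, about 60 g: a round shank 16 mm thick and 42 mm long below, and a grip stem 10 mm thick and 34 mm long above it (76 mm in all). Stands upright in a recess of the rack, its foot 4 mm over the table. Origin: centre of its foot; z up towards the stem. Rotation about z is free.
- shoulder_42 (a point): Centre of that plug's shoulder, where the shank ends and the stem begins, 42 mm above the foot.
- plug_49: Loose steel blanking plug, about 60 g: a round shank 16 mm thick and 49 mm long below, and a grip stem 10 mm thick and 34 mm long above it (83 mm in all). Stands upright in a recess of the rack, its foot 4 mm over the table. Origin: centre of its foot; z up towards the stem. Rotation about z is free.
- shoulder_49 (a point): Centre of that plug's shoulder, where the shank ends and the stem begins, 49 mm above the foot.
- glue_stick: Bystander: yellow glue stick with a green cap, 26 mm thick, 84 mm tall, standing. Origin: centre of its underside.
- weight_100g: Bystander: small brass-coloured knobbed weight, 22 mm wide, 30 mm tall, the larger of two that stand side by side. Origin: centre of its underside.
- eraser: Bystander: small eraser, 21 x 42 x 13 mm, lying flat. Origin: centre of its underside.

How it is judged:
On the way:
1. the rod is held still in the well with its tip at one of the possible floor depths, all plugs still in the rack (horizontal distance between rod_tip and well_mouth below 0.009 m and linear speed of depth_rod below 0.02 m/s and (z of rod_tip in the frame of well_mouth between -0.03 and -0.026 m or z of rod_tip in the frame of well_mouth between -0.037 and -0.033 m or z of rod_tip in the frame of well_mouth between -0.044 and -0.04 m or z of rod_tip in the frame of well_mouth between -0.051 and -0.047 m) and distance of each of plug_28, plug_35, plug_42, plug_49 from where it was at the start of the episode below 0.02 m), for 0.1 s.
At the end, for the whole second after the job is handed in: One plug rests upright (0.15 rad) in the well, 6 mm of its axis, shoulder within 2.5 mm of the block's top face; the other plugs within 20 mm of their starts; the rod hangs at rest in its stand, shoulder within 3 mm of the stand's top, 6 mm of its axis, 0.1 rad of upright (((z of shoulder_28 in the frame of well_mouth between -0.0025 and 0.0025 m and horizontal distance between shoulder_28 and well_mouth below 0.006 m and angle between plug_28's own z axis and vertical below 0.15 rad and linear speed of plug_28 below 0.01 m/s and distance of each of plug_35, plug_42, plug_49 from where it was at the start of the episode below 0.02 m) or (z of shoulder_35 in the frame of well_mouth between -0.0025 and 0.0025 m and horizontal distance between shoulder_35 and well_mouth below 0.006 m and angle between plug_35's own z axis and vertical below 0.15 rad and linear speed of plug_35 below 0.01 m/s and distance of each of plug_28, plug_42, plug_49 from where it was at the start of the episode below 0.02 m) or (z of shoulder_42 in the frame of well_mouth between -0.0025 and 0.0025 m and horizontal distance between shoulder_42 and well_mouth below 0.006 m and angle between plug_42's own z axis and vertical below 0.15 rad and linear speed of plug_42 below 0.01 m/s and distance of each of plug_28, plug_35, plug_49 from where it was at the start of the episode below 0.02 m) or (z of shoulder_49 in the frame of well_mouth between -0.0025 and 0.0025 m and horizontal distance between shoulder_49 and well_mouth below 0.006 m and angle between plug_49's own z axis and vertical below 0.15 rad and linear speed of plug_49 below 0.01 m/s and distance of each of plug_28, plug_35, plug_42 from where it was at the start of the episode below 0.02 m)) and z of rod_shoulder in the frame of stand_top between -0.003 and 0.003 m and horizontal distance between rod_shoulder and stand_top below 0.006 m and angle between depth_rod's own z axis and vertical below 0.1 rad and linear speed of depth_rod below 0.01 m/s); the robot touches nothing.
It fails at once if a second plug is taken from the rack (two plugs moved more than 20 mm) (distance of each of plug_28, plug_35 from where it was at the start of the episode above 0.02 m or distance of each of plug_28, plug_42 from where it was at the start of the episode above 0.02 m or distance of each of plug_28, plug_49 from where it was at the start of the episode above 0.02 m or distance of each of plug_35, plug_42 from where it was at the start of the episode above 0.02 m or distance of each of plug_35, plug_49 from where it was at the start of the episode above 0.02 m or distance of each of plug_42, plug_49 from where it was at the start of the episode above 0.02 m).
It fails at once if the glue stick, loose weight or eraser is moved more than 30 mm (distance of any of glue_stick, weight_100g, eraser from where it was at the start of the episode above 0.03 m).
It also fails if it takes over 72 s, if anything falls off the work surface, if the arm or the gripper's body presses on something with over 40 N, if the wrist force passes 120 N, or if a joint passes its speed limit or range.

## Working session

There is one attempt and no reset: what is moved stays moved. The work goes in short steps, Python scripts to look and compute and a tool call to move; the robot and the scene stay as the last step left them, time stands still between calls to the robot, and variables do not carry over. Pictures are saved under pics/ and viewed, and the job is handed in when it is done.

Besides the shell and the picture viewer there is one more tool, called after "Call:" as name(argument=value, ...) on one line, values as JSON. jog_arm: Moves the arm, as the interface text tells. Its arguments: {"type":"object","properties":{"motion":{"type":"array"},"newtons":{"type":"number"}},"required":["motion"]}

```bash
mkdir -p pics; python3 - <<'E'
from bench import get_obs, vision
import cv2, numpy as np
o=get_obs(); print(o)
for n in("scene","top"):
    im=vision.grab_frame(n); cv2.imwrite(f"pics/{n}0.png",im[:,:,::-1])
    c=vision.get_calibration(n); print(n,np.round(c["camera_matrix"],1).tolist(),np.round(c["world_from_camera"],3).tolist())
E
```

```text
{'clock': 0.0, 'joints': array([ 1.22187831,  0.4778057 ,  0.02235485,  1.55646073, -0.01148062,
        1.10928846, -0.08311444]), 'qvel': array([ 0.00064683, -0.00041704,  0.00070472, -0.00022795,  0.00065751,
       -0.00066187, -0.00192779]), 'tau': array([-6.51909286e-04, -5.96455657e+01,  1.60781264e+00, -2.81200057e+01,
        1.24617299e-02,  9.37139470e-03, -7.09474591e-06]), 'tcp_pos': array([ 0.16079998, -0.65490959,  0.20561839]), 'orientation': array([-1.31250606,  1.03111059, -1.02854573]), 'contact_force': array([-1.02260036, -0.25432989,  0.02816455]), 'moment': array([-0.02837138, -0.02696477, -0.00281302]), 'grip_width': 0.08532643338158934}
scene [[378.4, 0.0, 257.4], [0.0, 378.4, 190.5], [0.0, 0.0, 1.0]] [[-0.561, -0.407, 0.721, -0.159], [-0.828, 0.283, -0.485, 0.492], [-0.007, -0.868, -0.496, 0.55], [0.0, 0.0, 0.0, 1.0]]
top [[406.0, 0.0, 256.2], [0.0, 406.0, 197.1], [0.0, 0.0, 1.0]] [[0.026, -0.982, 0.189, 0.291], [-1.0, -0.027, -0.004, 0.052], [0.009, -0.189, -0.982, 1.348], [0.0, 0.0, 0.0, 1.0]]
```

View pics/scene0.png

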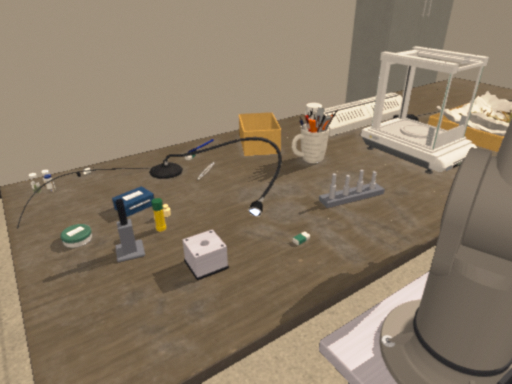

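View pics/top0.png

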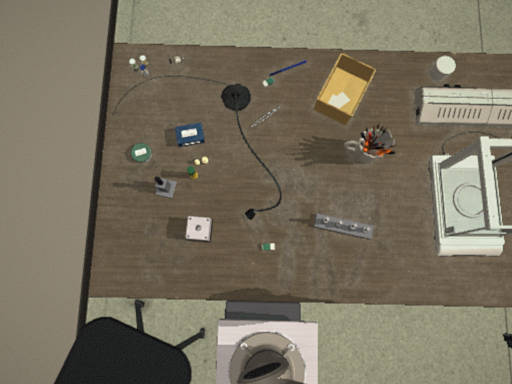

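```bash
python3 - <<'E'
import cv2
a=cv2.imread("pics/scene0.png");b=cv2.imread("pics/top0.png")
cv2.imwrite("pics/c1.png",cv2.resize(a[180:290,100:250],None,fx=5,fy=5,interpolation=cv2.INTER_CUBIC))
cv2.imwrite("pics/c2.png",cv2.resize(a[150:260,240:400],None,fx=5,fy=5,interpolation=cv2.INTER_CUBIC))
cv2.imwrite("pics/c3.png",cv2.resize(b[145:255,120:280],None,fx=5,fy=5,interpolation=cv2.INTER_CUBIC))
cv2.imwrite("pics/c4.png",cv2.resize(b[200:250,300:390],None,fx=8,fy=8,interpolation=cv2.INTER_CUBIC))
E
```

```text
(no output)
```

View pics/c1.png

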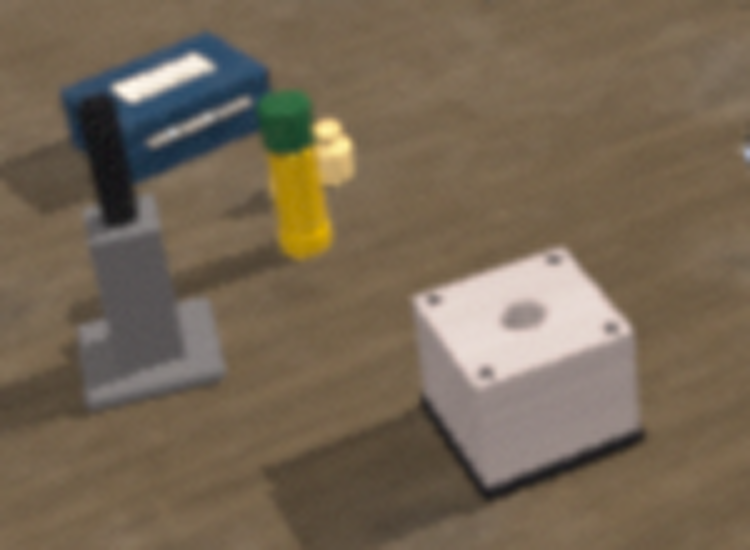

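View pics/c2.png

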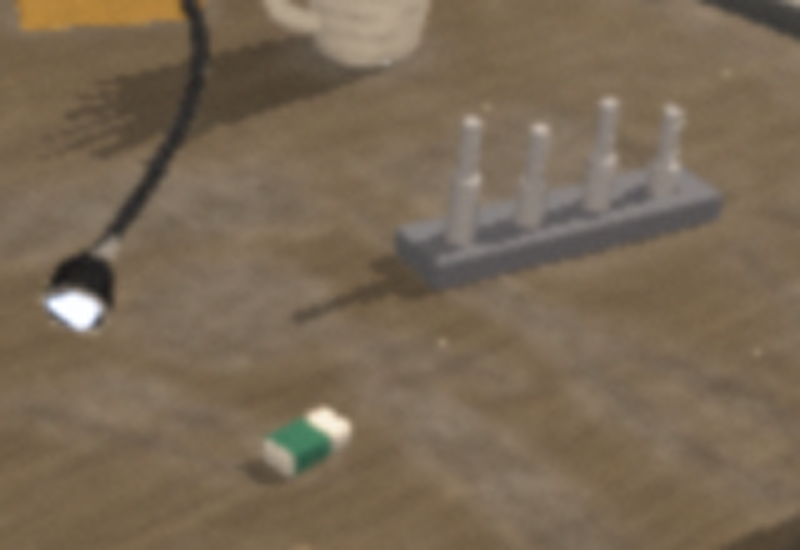

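View pics/c3.png

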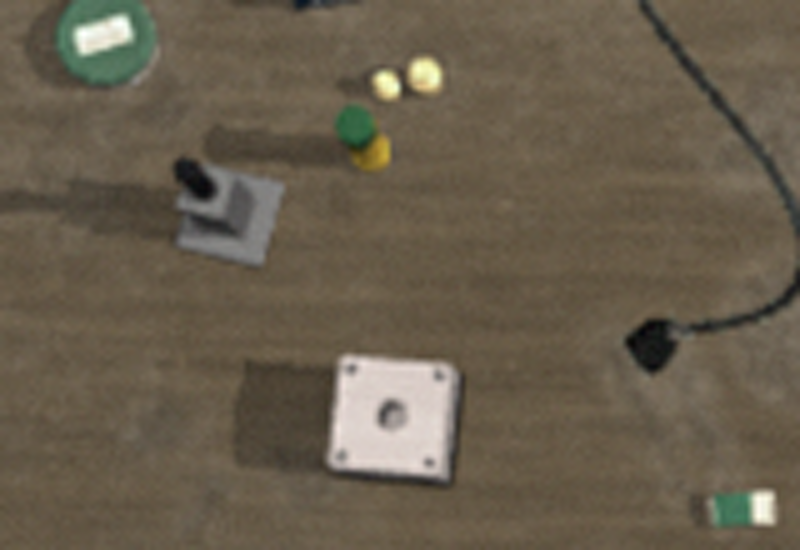

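View pics/c4.png

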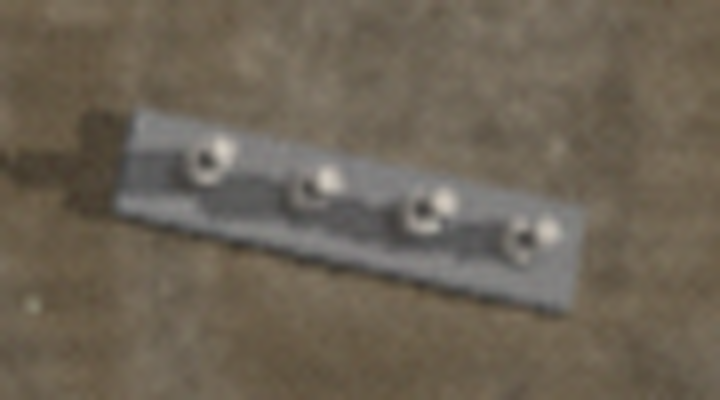

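```bash
cat > h.py <<'E'
import numpy as np, cv2
from bench import vision
C={n:vision.get_calibration(n) for n in("scene","top")}
def ray(n,p):
    K=C[n]["camera_matrix"];T=C[n]["world_from_camera"]
    d=T[:3,:3]@np.linalg.solve(K,[p[0],p[1],1.]);return T[:3,3],d/np.linalg.norm(d)
def plane(n,p,z):
    o,d=ray(n,p);return o+d*(z-o[2])/d[2]
def tri(ps,pt):
    A=[];b=[]
    for n,p in(("scene",ps),("top",pt)):
        o,d=ray(n,p);M=np.eye(3)-np.outer(d,d);A.append(M);b.append(M@o)
    A=np.vstack(A);b=np.hstack(b);x,*_=np.linalg.lstsq(A,b,rcond=None)
    return x,np.linalg.norm(A@x-b)
def proj(n,X):
    T=np.linalg.inv(C[n]["world_from_camera"]);c=T[:3,:3]@np.asarray(X)+T[:3,3]
    q=C[n]["camera_matrix"]@c;return q[:2]/q[2]
E
python3 - <<'E'
from h import *
np.set_printoptions(precision=4,suppress=True)
f=lambda p,s,ox,oy:((p[0]+.5)/s-.5+ox,(p[1]+.5)/s-.5+oy)
s1=lambda *p:f(p,5,100,180);s2=lambda *p:f(p,5,240,150);t3=lambda *p:f(p,5,120,145);t4=lambda *p:f(p,8,300,200)
def show(n,a,b):print(n,*tri(a,b))
show("well",s1(523,315),t3(392,413)); print(plane("scene",s1(523,315),.06),plane("top",t3(392,413),.06))
show("rodtop",s1(97,103),t3(187,165))
show("lamp",s2(80,295),t3(652,345));show("lampneck",s2(110,245),t3(678,331))
show("glue",s1(286,100),t3(355,124))
for a,b in zip([(472,121),(540,128),(609,102),(673,109)],[(222,152),(330,180),(443,203),(545,231)]):show("stem",s2(*a),t4(*b))
for c in [(135,110),(585,207),(568,313),(115,210)]:print("rackcorner",plane("top",t4(*c),.016))
for c in [(340,357),(460,365),(447,480),(330,468)]:print("block",plane("top",t3(*c),.06))
for c in [(350,369),(440,376),(430,463),(342,457)]:print("blockdots",plane("top",t3(*c),.06))
for c in [(433,300),(553,259),(611,328),(486,372)]:print("blockdots sc",plane("scene",s1(*c),.06))
for c in [(283,182),(265,265),(175,247)]:print("foot",plane("top",t3(*c),.008))
for c in [(97,405),(223,378),(208,302)]:print("foot sc",plane("scene",s1(*c),.004))
print("eraser",plane("top",t3(743,508),.013))
E
```

```text
well [0.4368 0.2287 0.0582] 0.0010015748420774404
[0.4341 0.2291 0.06  ] [0.437 0.229 0.06 ]
rodtop [0.5772 0.3516 0.1356] 0.0005901183238713009
lamp [0.4852 0.0647 0.0585] 0.0004949347456671121
lampneck [0.4902 0.0465 0.0783] 0.0038241759896342343
glue [0.6193 0.2589 0.0843] 0.0005800717985387281
stem [ 0.4718 -0.1782  0.0871] 0.0005002845472581063
stem [ 0.4639 -0.2235  0.0729] 0.0003050510149975599
stem [ 0.4549 -0.2663  0.0801] 0.00045144030933201665
stem [ 0.4462 -0.3104  0.0666] 0.0011719150170853452
rackcorner [ 0.4988 -0.1549  0.016 ]
rackcorner [ 0.4634 -0.3409  0.016 ]
rackcorner [ 0.4194 -0.3327  0.016 ]
rackcorner [ 0.4569 -0.1466  0.016 ]
block [0.472  0.2641 0.06  ]
block [0.469  0.1873 0.06  ]
block [0.3955 0.1921 0.06  ]
block [0.4011 0.2664 0.06  ]
blockdots [0.4645 0.2573 0.06  ]
blockdots [0.4615 0.1997 0.06  ]
blockdots [0.4059 0.2033 0.06  ]
blockdots [0.4082 0.2592 0.06  ]
blockdots sc [0.4653 0.256  0.06  ]
blockdots sc [0.4625 0.1998 0.06  ]
blockdots sc [0.4053 0.203  0.06  ]
blockdots sc [0.409  0.2587 0.06  ]
foot [0.5976 0.3181 0.008 ]
foot [0.5402 0.3265 0.008 ]
foot [0.5508 0.3876 0.008 ]
foot sc [0.551  0.3836 0.004 ]
foot sc [0.5374 0.3313 0.004 ]
foot sc [0.5961 0.3178 0.004 ]
eraser [0.3862 0.0028 0.013 ]
```

```bash
python3 - <<'E'
from h import *
from bench import get_obs
from scipy.spatial.transform import Rotation as R
np.set_printoptions(precision=3,suppress=True)
S=np.array([(167,170),(190,155),(210,147),(235,140),(255,138.5),(268,141),(277,147),(281,156),(280,168),(275,182),(266,195),(258,206)],float)
S=np.vstack([np.linspace(S[i],S[i+1],20) for i in range(len(S)-1)])
for p in [(236,110),(238,120),(240,130),(248,148),(258,164),(270,178),(279,190),(281,198),(278,205),(270,209),(262,211),(256,212)]:
    best=min((np.linalg.norm(S-proj("scene",plane("top",p,z)),axis=1).min(),z) for z in np.arange(0,.6,.01))
    print(p,plane("top",p,best[1]),best)
print(R.from_rotvec(get_obs()["orientation"]).as_matrix())
print(proj("scene",(.576,.352,.078)),proj("scene",(.576,.352,.138)),proj("top",(.576,.352,.078)),proj("top",(.576,.352,.138)))
print("obs rod scene bottom",(120.5/5-.5+100,215.5/5-.5+180),"top",(97.5/5-.5+100,103.5/5-.5+180),"| top cam bot",(205.5/5+119.5,190.5/5+144.5),"top",(187.5/5+119.5,165.5/5+144.5))
E
```

```text
(236, 110) [0.841 0.123 0.05 ] (np.float64(0.23252539546986611), np.float64(0.05))
(238, 120) [0.793 0.113 0.08 ] (np.float64(1.067273816164482), np.float64(0.08))
(240, 130) [0.744 0.104 0.12 ] (np.float64(1.1409623024878304), np.float64(0.12))
(248, 148) [0.672 0.076 0.16 ] (np.float64(0.8774553329409921), np.float64(0.16))
(258, 164) [0.614 0.044 0.19 ] (np.float64(1.1718964840460209), np.float64(0.19))
(270, 178) [0.57  0.008 0.2  ] (np.float64(0.715417747696597), np.float64(0.2))
(279, 190) [ 0.537 -0.019  0.19 ] (np.float64(0.20397111270126964), np.float64(0.19))
(281, 198) [ 0.533 -0.032  0.09 ] (np.float64(0.33096428782621096), np.float64(0.09))
(278, 205) [ 0.496 -0.018  0.17 ] (np.float64(0.06046923100176152), np.float64(0.17))
(270, 209) [0.495 0.003 0.1  ] (np.float64(0.8049957418604882), np.float64(0.1))
(262, 211) [0.492 0.027 0.08 ] (np.float64(0.7559337078901434), np.float64(0.08))
(256, 212) [0.489 0.046 0.07 ] (np.float64(0.4844302403664131), np.float64(0.07))
[[ 0.238 -0.001  0.971]
 [-0.971  0.001  0.238]
 [-0.002 -1.    -0.   ]]
[123.739 222.909] [118.581 199.506] [161.14  182.279] [156.801 177.859]
obs rod scene bottom (123.6, 222.6) top (119.0, 200.2) | top cam bot (160.6, 182.6) top (157.0, 177.6)
```

Call:
jog_arm(motion=[{"ty": -18, "ay": -0.142}, {"ty": -18, "ay": -0.142}, {"ty": -18, "ay": -0.142}, {"ty": -18, "ay": -0.142}, {"ty": -18, "ay": -0.142}, {"ty": -18, "ay": -0.142}, {"ty": -18, "ay": -0.142}, {"ty": -18, "ay": -0.142}])

```text
schema error: expected keys gripper, tx, ty, tz, ax, ay, az
```

```bash
cat > d.py <<'E'
import sys,numpy as np
from bench import get_obs
from scipy.spatial.transform import Rotation as R
np.set_printoptions(precision=4,suppress=True)
def rep(t=None):
    o=get_obs();M=R.from_rotvec(o["orientation"]).as_matrix();p=o["tcp_pos"]
    print("t",round(o["clock"],2),"tcp",p,"yaw_x",round(np.degrees(np.arctan2(M[1,0],M[0,0])),2),"down",M[:,1],"F",o["contact_force"],"w",round(o["grip_width"]*1e3,2))
    if t is not None:
        d=M.T@(np.array(t)-p)*1e3;print("delta tool mm",d,"n",np.linalg.norm(d)/50)
    return o
if __name__=="__main__":
    rep([float(a) for a in sys.argv[1:4]] if len(sys.argv)>3 else None)
E
python3 d.py .44 -.30 .35
```

```text
t 0.1 tcp [ 0.1608 -0.655   0.2057] yaw_x -76.2 down [-0.0005  0.0015 -1.    ] F [-0.4447 -0.5678  0.1792] w 85.35
delta tool mm [-278.4095 -143.8749  355.762 ] n 9.482159880196575
```

Call:
jog_arm(motion=[{"gripper": 40, "tx": 0, "ty": -18, "tz": 0, "ax": 0, "ay": -0.142, "az": 0}, {"gripper": 40, "tx": 0, "ty": -18, "tz": 0, "ax": 0, "ay": -0.142, "az": 0}, {"gripper": 40, "tx": 0, "ty": -18, "tz": 0, "ax": 0, "ay": -0.142, "az": 0}, {"gripper": 40, "tx": 0, "ty": -18, "tz": 0, "ax": 0, "ay": -0.142, "az": 0}, {"gripper": 40, "tx": 0, "ty": -18, "tz": 0, "ax": 0, "ay": -0.142, "az": 0}, {"gripper": 40, "tx": 0, "ty": -18, "tz": 0, "ax": 0, "ay": -0.142, "az": 0}, {"gripper": 40, "tx": 0, "ty": -18, "tz": 0, "ax": 0, "ay": -0.142, "az": 0}, {"gripper": 40, "tx": 0, "ty": -18, "tz": 0, "ax": 0, "ay": -0.142, "az": 0}])

```text
clock: 0.9
tcp_pos: [0.1608, -0.6552, 0.3507]
orientation: [-1.565, 0.148, -0.147]
contact_force: [0.0, -0.1, -0.3]
grip_width: 0.04
```

```bash
python3 d.py .46 -.30 .35
```

```text
t 0.9 tcp [ 0.1608 -0.6552  0.3507] yaw_x -10.78 down [-0.0004  0.001  -1.    ] F [ 0.0395 -0.1225 -0.2767] w 40.02
delta tool mm [227.4332   0.9965 404.9297] n 9.288592524452405
```

Call:
jog_arm(motion=[{"gripper": 40, "tx": 22.7, "ty": 0, "tz": 40.5, "ax": 0, "ay": 0, "az": 0}, {"gripper": 40, "tx": 22.7, "ty": 0, "tz": 40.5, "ax": 0, "ay": 0, "az": 0}, {"gripper": 40, "tx": 22.7, "ty": 0, "tz": 40.5, "ax": 0, "ay": 0, "az": 0}, {"gripper": 40, "tx": 22.7, "ty": 0, "tz": 40.5, "ax": 0, "ay": 0, "az": 0}, {"gripper": 40, "tx": 22.7, "ty": 0, "tz": 40.5, "ax": 0, "ay": 0, "az": 0}, {"gripper": 40, "tx": 22.7, "ty": 0, "tz": 40.5, "ax": 0, "ay": 0, "az": 0}, {"gripper": 40, "tx": 22.7, "ty": 0, "tz": 40.5, "ax": 0, "ay": 0, "az": 0}, {"gripper": 40, "tx": 22.7, "ty": 0, "tz": 40.5, "ax": 0, "ay": 0, "az": 0}, {"gripper": 40, "tx": 22.7, "ty": 0, "tz": 40.5, "ax": 0, "ay": 0, "az": 0}, {"gripper": 40, "tx": 22.7, "ty": 0, "tz": 40.5, "ax": 0, "ay": 0, "az": 0}])

```text
clock: 1.9
tcp_pos: [0.4624, -0.3003, 0.3504]
orientation: [-1.565, 0.153, -0.152]
contact_force: [-0.3, 0.1, -0.2]
grip_width: 0.0398
```

```bash
python3 d.py .50 .1 .35; python3 d.py .576 .352 .25
```

```text
t 1.9 tcp [ 0.4624 -0.3003  0.3504] yaw_x -11.13 down [-0.0005 -0.     -1.    ] F [-0.2939  0.0792 -0.163 ] w 39.8
delta tool mm [-40.4066   0.3422 400.0043] n 8.040802894545424
t 1.9 tcp [ 0.4624 -0.3003  0.3504] yaw_x -11.13 down [-0.0005 -0.     -1.    ] F [-0.2939  0.0792 -0.163 ] w 39.8
delta tool mm [-14.4364 100.2955 661.9487] n 13.393188375557536
```

Call:
jog_arm(motion=[{"gripper": 40, "tx": -4, "ty": 0, "tz": 44, "ax": 0, "ay": 0, "az": 0}, {"gripper": 40, "tx": -4, "ty": 0, "tz": 44, "ax": 0, "ay": 0, "az": 0}, {"gripper": 40, "tx": -4, "ty": 0, "tz": 44, "ax": 0, "ay": 0, "az": 0}, {"gripper": 40, "tx": -4, "ty": 0, "tz": 44, "ax": 0, "ay": 0, "az": 0}, {"gripper": 40, "tx": -4, "ty": 0, "tz": 44, "ax": 0, "ay": 0, "az": 0}, {"gripper": 40, "tx": -4, "ty": 0, "tz": 44, "ax": 0, "ay": 0, "az": 0}, {"gripper": 40, "tx": -4, "ty": 0, "tz": 44, "ax": 0, "ay": 0, "az": 0}, {"gripper": 40, "tx": -4, "ty": 0, "tz": 44, "ax": 0, "ay": 0, "az": 0}, {"gripper": 40, "tx": -4, "ty": 0, "tz": 44, "ax": 0, "ay": 0, "az": 0}])

```text
clock: 2.8
tcp_pos: [0.5025, 0.0951, 0.3504]
orientation: [-1.566, 0.153, -0.153]
contact_force: [0.3, 0.2, -0.5]
grip_width: 0.0397
```

```bash
python3 d.py .576 .352 .18
```

```text
t 2.8 tcp [0.5025 0.0951 0.3504] yaw_x -11.14 down [-0.0001 -0.0005 -1.    ] F [ 0.2993  0.207  -0.5036] w 39.7
delta tool mm [ 22.5174 170.2884 266.3512] n 6.338710720315562
```

Call:
jog_arm(motion=[{"gripper": 40, "tx": 3.75, "ty": 10, "tz": 44.4, "ax": 0, "ay": 0, "az": 0}, {"gripper": 40, "tx": 3.75, "ty": 10, "tz": 44.4, "ax": 0, "ay": 0, "az": 0}, {"gripper": 40, "tx": 3.75, "ty": 10, "tz": 44.4, "ax": 0, "ay": 0, "az": 0}, {"gripper": 40, "tx": 3.75, "ty": 10, "tz": 44.4, "ax": 0, "ay": 0, "az": 0}, {"gripper": 40, "tx": 3.75, "ty": 10, "tz": 44.4, "ax": 0, "ay": 0, "az": 0}, {"gripper": 40, "tx": 3.75, "ty": 10, "tz": 44.4, "ax": 0, "ay": 0, "az": 0}, {"gripper": 40, "tx": 0, "ty": 40, "tz": 0, "ax": 0, "ay": 0, "az": 0}, {"gripper": 40, "tx": 0, "ty": 40, "tz": 0, "ax": 0, "ay": 0, "az": 0}, {"gripper": 40, "tx": 0, "ty": 30, "tz": 0, "ax": 0, "ay": 0, "az": 0}, {"gripper": 40, "tx": 0, "ty": 0, "tz": 0, "ax": 0, "ay": 0, "az": 0}])

```text
clock: 3.8
tcp_pos: [0.5739, 0.348, 0.1751]
orientation: [-1.572, 0.158, -0.147]
contact_force: [-0.0, 0.2, 0.1]
grip_width: 0.0403
```

```bash
python3 - <<'E'
from h import *
from d import rep
rep([.576,.352,.11])
a=vision.grab_frame("scene")[...,::-1];b=vision.grab_frame("top")[...,::-1]
a=cv2.resize(a[100:260,60:260],None,fx=3,fy=3,interpolation=2);b=cv2.resize(b[100:260,60:260],None,fx=3,fy=3,interpolation=2)
cv2.imwrite("pics/s1.png",a);cv2.imwrite("pics/t1.png",b)
E
```

```text
t 3.8 tcp [0.5739 0.348  0.1751] yaw_x -11.1 down [-0.0077 -0.0057 -1.    ] F [-0.011   0.1546  0.1055] w 40.31
delta tool mm [ 1.7487 65.0258  4.7542] n 1.3044571498388726
```

View pics/s1.png

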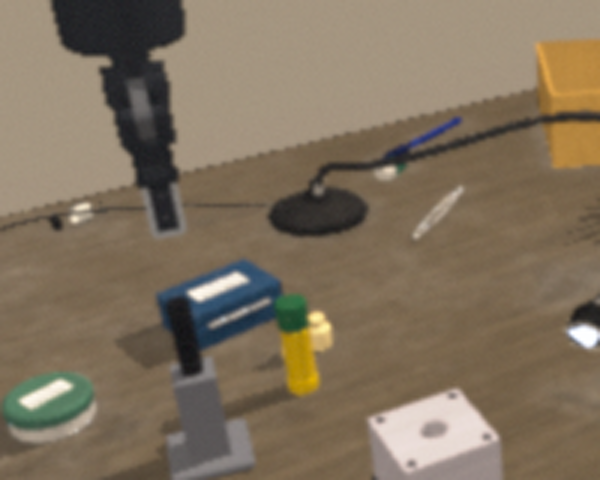

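View pics/t1.png

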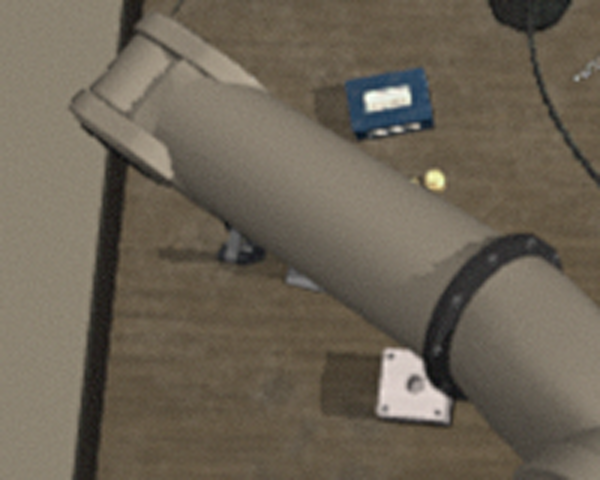

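```bash
python3 - <<'E'
from h import *
for X in [(.574,.348,.161),(.545,.354,.161),(.545,.354,.175),(.60,.343,.175),(.545,.354,.195)]:print(X,proj("scene",X))
E
```

```text
(0.574, 0.348, 0.161) [118.71156136 189.91450969]
(0.545, 0.354, 0.161) [119.9885235  196.56288397]
(0.545, 0.354, 0.175) [118.68465553 190.56179215]
(0.6, 0.343, 0.175) [116.19946005 178.56294808]
(0.545, 0.354, 0.195) [116.78008744 181.79595985]
```

```bash
python3 - <<'E'
from h import *
from d import rep
rep()
a=vision.grab_frame("scene")[...,::-1].copy()
cv2.imwrite("pics/s2.png",cv2.resize(a[80:240,80:160],None,fx=7,fy=3.75*1,interpolation=2) if 0 else cv2.resize(a[120:220,70:170],None,fx=6,fy=6,interpolation=2))
E
```

```text
t 3.9 tcp [0.5763 0.3506 0.1809] yaw_x -11.12 down [-0.0007 -0.0001 -1.    ] F [-0.226  -0.2084  0.5321] w 39.94
```

View pics/s2.png

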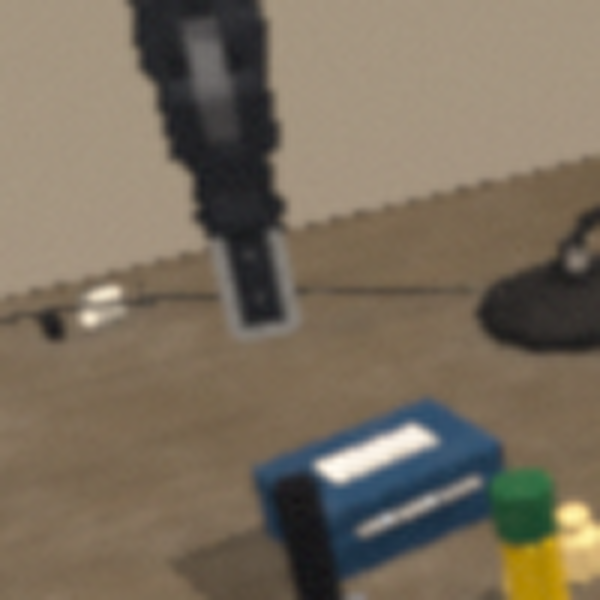

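Call:
jog_arm(motion=[{"gripper": 40, "tx": 0, "ty": 15, "tz": 1.2, "ax": 0, "ay": 0, "az": 0}, {"gripper": 40, "tx": 0, "ty": 15, "tz": 0, "ax": 0, "ay": 0, "az": 0}, {"gripper": 40, "tx": 0, "ty": 0, "tz": 0, "ax": 0, "ay": 0, "az": 0}, {"gripper": 40, "tx": 0, "ty": 0, "tz": 0, "ax": 0, "ay": 0, "az": 0}])

```text
clock: 4.35
tcp_pos: [0.5763, 0.3515, 0.1501]
orientation: [-1.566, 0.153, -0.152]
contact_force: [-1.3, -0.1, -0.9]
grip_width: 0.0398
```

```bash
python3 - <<'E'
from h import *
from d import rep
rep([.576,.352,.15])
a=vision.grab_frame("scene")[...,::-1].copy()
cv2.imwrite("pics/s3.png",cv2.resize(a[120:220,70:170],None,fx=6,fy=6,interpolation=2))
E
```

```text
t 4.35 tcp [0.5763 0.3515 0.1501] yaw_x -11.12 down [-0.0008 -0.0006 -1.    ] F [-1.2897 -0.1168 -0.9138] w 39.85
delta tool mm [-0.368   0.0583  0.3948] n 0.010857690077280777
```

View pics/s3.png

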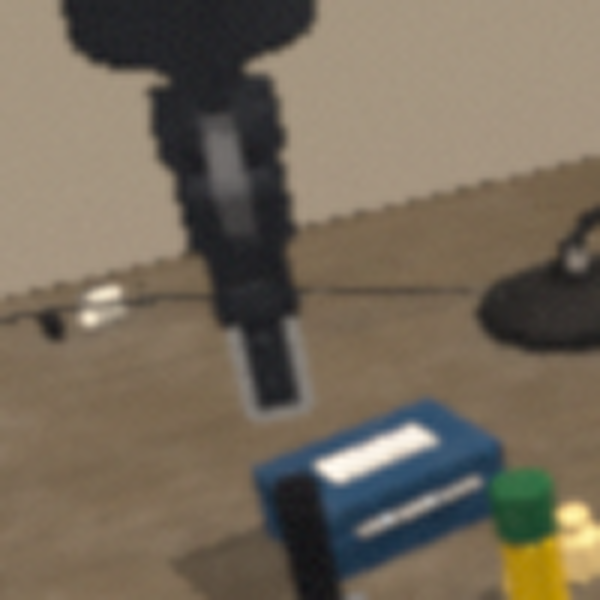

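```bash
python3 - <<'E'
from h import *
b=vision.grab_frame("top")[...,::-1].copy()
cv2.imwrite("pics/t2.png",cv2.resize(b[130:230,80:210],None,fx=6,fy=6,interpolation=2))
for X in [(.576,.352,.15),(.6,.347,.15),(.55,.357,.15),(.576,.352,.25)]: print(X,(proj("top",X)-[80,130])*6)
E
```

```text
(0.576, 0.352, 0.15) [455.29835932 281.54208054]
(0.6, 0.347, 0.15) [468.62630503 235.72899693]
(0.55, 0.357, 0.15) [441.57739962 331.58123101]
(0.576, 0.352, 0.25) [404.94572336 230.24722939]
```

View pics/t2.png

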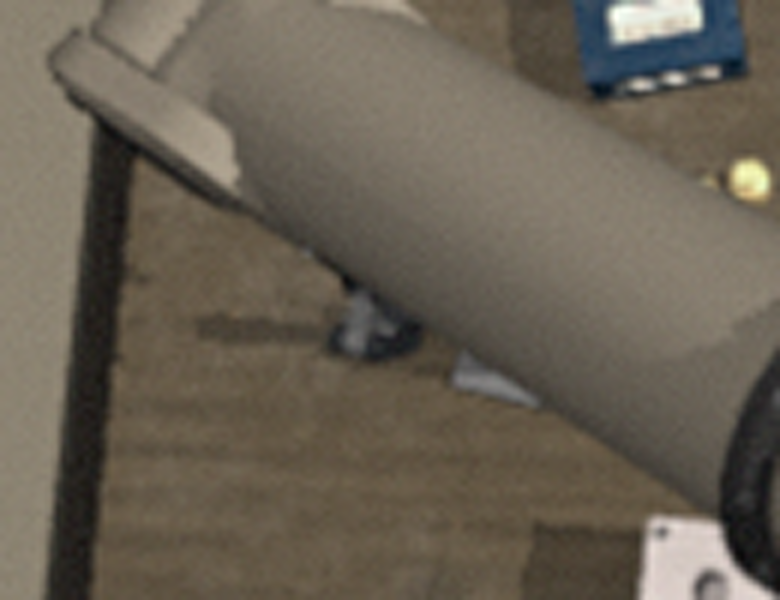

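Call:
jog_arm(motion=[{"gripper": 40, "tx": 0, "ty": 10, "tz": 0, "ax": 0, "ay": 0, "az": 0}, {"gripper": 40, "tx": 0, "ty": 10, "tz": 0, "ax": 0, "ay": 0, "az": 0}, {"gripper": 40, "tx": 0, "ty": 10, "tz": 0, "ax": 0, "ay": 0, "az": 0}, {"gripper": 40, "tx": 0, "ty": 0, "tz": 0, "ax": 0, "ay": 0, "az": 0}, {"gripper": 40, "tx": 0, "ty": 0, "tz": 0, "ax": 0, "ay": 0, "az": 0}])

```text
clock: 4.95
tcp_pos: [0.5762, 0.3517, 0.12]
orientation: [-1.566, 0.153, -0.152]
contact_force: [0.5, -0.2, -0.0]
grip_width: 0.0403
```

```bash
python3 - <<'E'
from h import *
from d import rep
rep([.576,.352,.11])
a=vision.grab_frame("scene")[...,::-1].copy()
cv2.imwrite("pics/s4.png",cv2.resize(a[140:240,70:170],None,fx=6,fy=6,interpolation=2))
E
```

```text
t 4.95 tcp [0.5762 0.3517 0.12  ] yaw_x -11.11 down [-0.0009 -0.0005 -1.    ] F [ 0.5232 -0.1707 -0.0397] w 40.29
delta tool mm [-0.2924 10.0114  0.281 ] n 0.20039270791217526
```

View pics/s4.png

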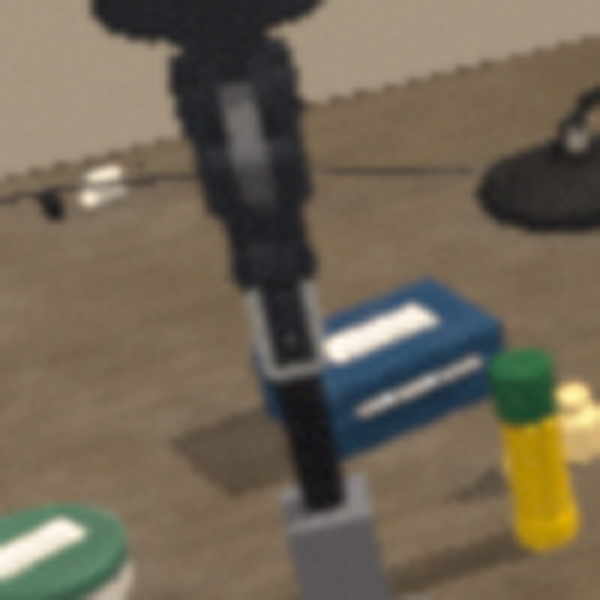

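```bash
python3 - <<'E'
from h import *
a=vision.grab_frame("scene")[...,::-1].copy()
a=cv2.convertScaleAbs(a,alpha=1.6,beta=20)
cv2.imwrite("pics/s5.png",cv2.resize(a[180:230,95:145],None,fx=12,fy=12,interpolation=2))
E
```

```text
(no output)
```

View pics/s5.png

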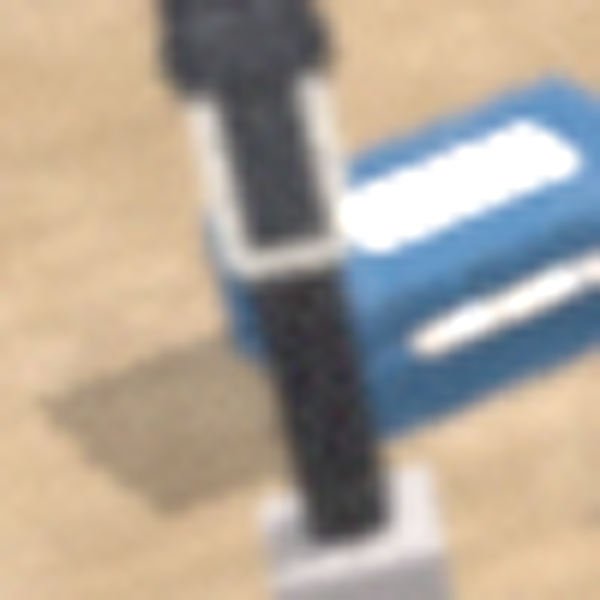

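Call:
jog_arm(motion=[{"gripper": 40, "tx": 0, "ty": 10, "tz": 0, "ax": 0, "ay": 0, "az": 0}, {"gripper": 40, "tx": 0, "ty": 10, "tz": 0, "ax": 0, "ay": 0, "az": 0}, {"gripper": 40, "tx": 0, "ty": 5, "tz": 0, "ax": 0, "ay": 0, "az": 0}, {"gripper": 40, "tx": 0, "ty": 0, "tz": 0, "ax": 0, "ay": 0, "az": 0}, {"gripper": 40, "tx": 0, "ty": 0, "tz": 0, "ax": 0, "ay": 0, "az": 0}])

```text
clock: 5.55
tcp_pos: [0.5764, 0.3519, 0.0954]
orientation: [-1.566, 0.153, -0.152]
contact_force: [-0.2, 0.3, -0.1]
grip_width: 0.04
```

```bash
python3 - <<'E'
from h import *
from d import rep
rep([.576,.352,.11])
a=vision.grab_frame("scene")[...,::-1].copy()
a=cv2.convertScaleAbs(a,alpha=1.6,beta=20)
cv2.imwrite("pics/s6.png",cv2.resize(a[160:240,85:165],None,fx=7,fy=7,interpolation=2))
E
```

```text
t 5.55 tcp [0.5764 0.3519 0.0954] yaw_x -11.11 down [-0.0003 -0.0001 -1.    ] F [-0.2275  0.321  -0.1012] w 39.96
delta tool mm [ -0.4437 -14.5971   0.0501] n 0.2920781560977536
```

View pics/s6.png

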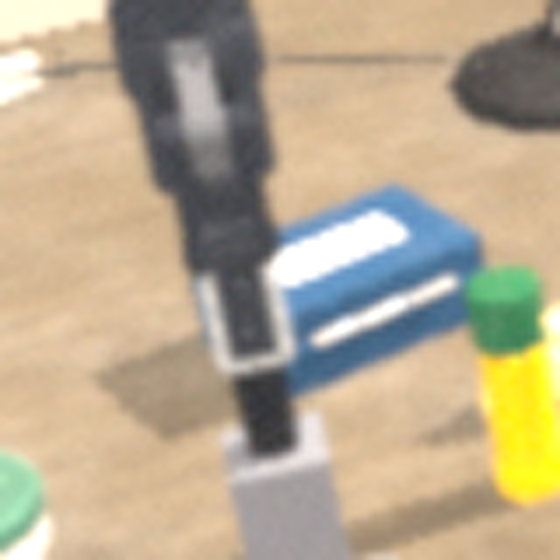

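Call:
jog_arm(motion=[{"gripper": 5, "tx": 0, "ty": 0, "tz": 0, "ax": 0, "ay": 0, "az": 0}, {"gripper": 5, "tx": 0, "ty": 0, "tz": 0, "ax": 0, "ay": 0, "az": 0}, {"gripper": 5, "tx": 0, "ty": 0, "tz": 0, "ax": 0, "ay": 0, "az": 0}, {"gripper": 5, "tx": 0, "ty": 0, "tz": 0, "ax": 0, "ay": 0, "az": 0}, {"gripper": 5, "tx": 0, "ty": 0, "tz": 0, "ax": 0, "ay": 0, "az": 0}, {"gripper": 5, "tx": 0, "ty": 0, "tz": 0, "ax": 0, "ay": 0, "az": 0}], newtons=30)

```text
clock: 6.2
tcp_pos: [0.5766, 0.3521, 0.096]
orientation: [-1.565, 0.152, -0.153]
contact_force: [-1.5, 0.1, 2.9]
grip_width: 0.0147
```

```bash
python3 - <<'E'
from h import *
from d import rep
rep([.576,.352,.11])
a=vision.grab_frame("scene")[...,::-1].copy()
a=cv2.convertScaleAbs(a,alpha=1.6,beta=20)
cv2.imwrite("pics/s7.png",cv2.resize(a[160:240,85:165],None,fx=7,fy=7,interpolation=2))
E
```

```text
t 6.2 tcp [0.5766 0.3521 0.096 ] yaw_x -11.11 down [ 0.0005  0.0004 -1.    ] F [-1.5071  0.0998  2.9051] w 14.73
delta tool mm [ -0.5578 -13.9663  -0.2526] n 0.27959472610064184
```

View pics/s7.png

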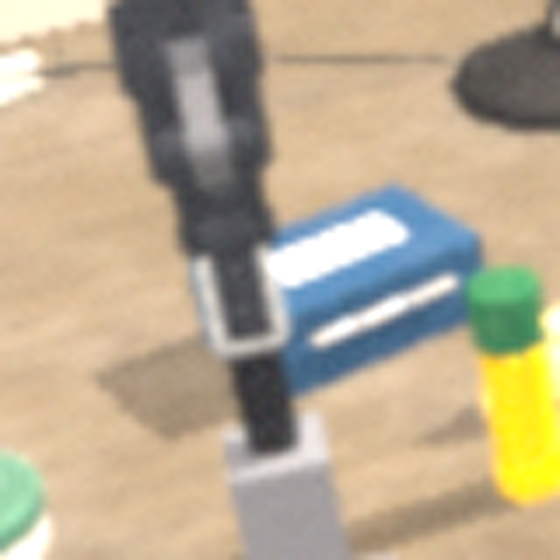

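Call:
jog_arm(motion=[{"gripper": 40, "tx": 0, "ty": 0, "tz": 0, "ax": 0, "ay": 0, "az": 0}, {"gripper": 40, "tx": 0, "ty": 0, "tz": 0, "ax": 0, "ay": 0, "az": 0}, {"gripper": 40, "tx": 0, "ty": 0, "tz": 0, "ax": 0, "ay": 0, "az": 0}, {"gripper": 40, "tx": 0, "ty": -12, "tz": 0, "ax": 0, "ay": 0, "az": 0}, {"gripper": 40, "tx": 0, "ty": -12, "tz": 0, "ax": 0, "ay": 0, "az": 0}, {"gripper": 5, "tx": 0, "ty": 0, "tz": 0, "ax": 0, "ay": 0, "az": 0}, {"gripper": 5, "tx": 0, "ty": 0, "tz": 0, "ax": 0, "ay": 0, "az": 0}, {"gripper": 5, "tx": 0, "ty": 0, "tz": 0, "ax": 0, "ay": 0, "az": 0}, {"gripper": 5, "tx": 0, "ty": 0, "tz": 0, "ax": 0, "ay": 0, "az": 0}, {"gripper": 5, "tx": 0, "ty": 0, "tz": 0, "ax": 0, "ay": 0, "az": 0}, {"gripper": 5, "tx": 0, "ty": 0, "tz": 0, "ax": 0, "ay": 0, "az": 0}], newtons=30)

```text
clock: 7.35
tcp_pos: [0.5764, 0.3518, 0.1193]
orientation: [-1.566, 0.153, -0.152]
contact_force: [-0.3, 0.6, -0.3]
grip_width: 0.0047
```

```bash
python3 - <<'E'
from h import *
from d import rep
rep([.576,.352,.11])
a=vision.grab_frame("scene")[...,::-1].copy()
a=cv2.convertScaleAbs(a,alpha=1.6,beta=20)
cv2.imwrite("pics/s8.png",cv2.resize(a[160:240,85:165],None,fx=7,fy=7,interpolation=2))
E
```

```text
t 7.35 tcp [0.5764 0.3518 0.1193] yaw_x -11.11 down [-0.0004 -0.0002 -1.    ] F [-0.3266  0.5622 -0.3334] w 4.74
delta tool mm [-0.4175  9.3091  0.1564] n 0.18639571994994486
```

View pics/s8.png

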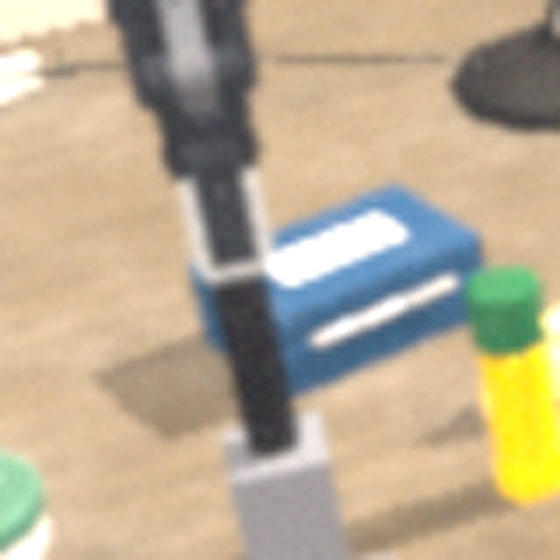

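Call:
jog_arm(motion=[{"gripper": 40, "tx": 0, "ty": 0, "tz": 0, "ax": 0, "ay": 0, "az": 0}, {"gripper": 40, "tx": 0, "ty": 0, "tz": 0, "ax": 0, "ay": 0, "az": 0}, {"gripper": 40, "tx": 0, "ty": 0, "tz": 0, "ax": 0, "ay": 0, "az": 0}, {"gripper": 40, "tx": 0, "ty": 11, "tz": 0, "ax": 0, "ay": 0, "az": 0}, {"gripper": 40, "tx": 0, "ty": 11, "tz": 0, "ax": 0, "ay": 0, "az": 0}, {"gripper": 40, "tx": 0, "ty": 11, "tz": 0, "ax": 0, "ay": 0, "az": 0}, {"gripper": 40, "tx": 0, "ty": 11, "tz": 0, "ax": 0, "ay": 0, "az": 0}, {"gripper": 40, "tx": 0, "ty": 0, "tz": 0, "ax": 0, "ay": 0, "az": 0}, {"gripper": 40, "tx": 0, "ty": 0, "tz": 0, "ax": 0, "ay": 0, "az": 0}], newtons=30)

```text
clock: 8.3
tcp_pos: [0.5763, 0.3518, 0.0751]
orientation: [-1.566, 0.153, -0.152]
contact_force: [-0.1, 0.7, 0.2]
grip_width: 0.0399
```

Call:
jog_arm(motion=[{"gripper": 5, "tx": 0, "ty": 0, "tz": 0, "ax": 0, "ay": 0, "az": 0}, {"gripper": 5, "tx": 0, "ty": 0, "tz": 0, "ax": 0, "ay": 0, "az": 0}, {"gripper": 5, "tx": 0, "ty": 0, "tz": 0, "ax": 0, "ay": 0, "az": 0}, {"gripper": 5, "tx": 0, "ty": 0, "tz": 0, "ax": 0, "ay": 0, "az": 0}, {"gripper": 5, "tx": 0, "ty": 0, "tz": 0, "ax": 0, "ay": 0, "az": 0}, {"gripper": 5, "tx": 0, "ty": 0, "tz": 0, "ax": 0, "ay": 0, "az": 0}], newtons=40)

```text
clock: 8.9
tcp_pos: [0.5766, 0.3523, 0.0763]
orientation: [-1.565, 0.152, -0.153]
contact_force: [-1.1, -0.3, 4.7]
grip_width: 0.0149
```

```bash
python3 - <<'E'
from h import *
from d import rep
o=rep([.576,.352,.075]); print(o["moment"])
a=vision.grab_frame("scene")[...,::-1].copy()
a=cv2.convertScaleAbs(a,alpha=1.6,beta=20)
cv2.imwrite("pics/s9.png",cv2.resize(a[160:240,85:165],None,fx=7,fy=7,interpolation=2))
E
```

```text
t 8.9 tcp [0.5766 0.3523 0.0763] yaw_x -11.11 down [ 0.0007  0.0006 -1.    ] F [-1.1038 -0.2872  4.6602] w 14.86
delta tool mm [-0.5777  1.262  -0.3901] n 0.02883449147155058
[0.0265 0.3636 0.0314]
```

View pics/s9.png

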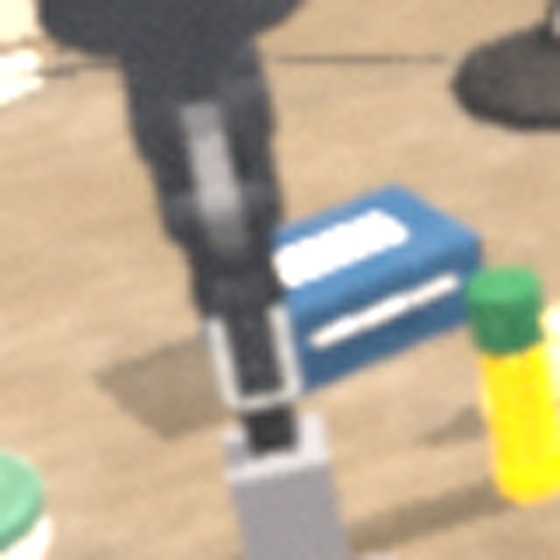

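Call:
jog_arm(motion=[{"gripper": 5, "tx": 0, "ty": -10, "tz": 0, "ax": 0, "ay": 0, "az": 0}, {"gripper": 5, "tx": 0, "ty": -20, "tz": 0, "ax": 0, "ay": 0, "az": 0}, {"gripper": 5, "tx": 0, "ty": -30, "tz": 0, "ax": 0, "ay": 0, "az": 0}, {"gripper": 5, "tx": 0, "ty": -30, "tz": 0, "ax": 0, "ay": 0, "az": 0}, {"gripper": 5, "tx": 0, "ty": 0, "tz": 0, "ax": 0, "ay": 0, "az": 0}, {"gripper": 5, "tx": 0, "ty": 0, "tz": 0, "ax": 0, "ay": 0, "az": 0}], newtons=40)

```text
clock: 9.55
tcp_pos: [0.5769, 0.3517, 0.1663]
orientation: [-1.565, 0.152, -0.154]
contact_force: [0.0, -0.0, -1.0]
grip_width: 0.0148
```

```bash
python3 - <<'E'
from h import *
from d import rep
o=rep([.4356,.2298,.1663]); print(o["moment"])
a=vision.grab_frame("scene")[...,::-1].copy()
cv2.imwrite("pics/s10.png",cv2.resize(a[140:240,75:175],None,fx=6,fy=6,interpolation=2))
E
```

```text
t 9.55 tcp [0.5769 0.3517 0.1663] yaw_x -11.14 down [ 0.0014  0.0002 -1.    ] F [ 0.0203 -0.027  -1.0195] w 14.83
delta tool mm [-115.1455   -0.1804 -146.8683] n 3.7324956669999034
[-0.0155 -0.0121 -0.005 ]
```

View pics/s10.png

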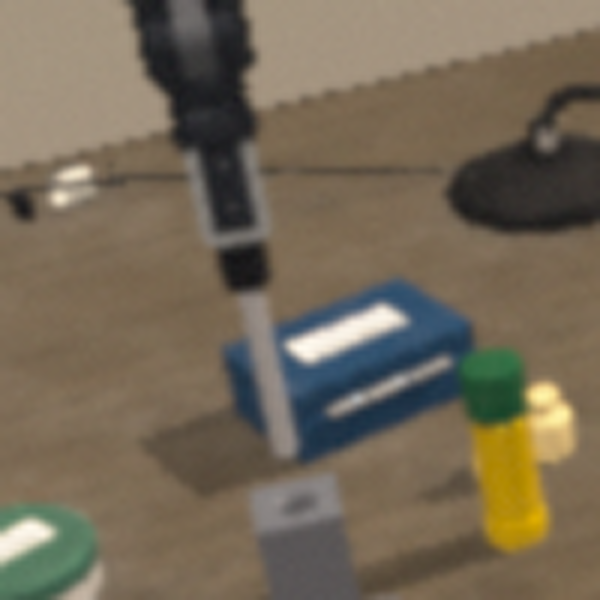

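Call:
jog_arm(motion=[{"gripper": 5, "tx": -23, "ty": 0, "tz": -29.4, "ax": 0, "ay": 0, "az": 0}, {"gripper": 5, "tx": -23, "ty": 0, "tz": -29.4, "ax": 0, "ay": 0, "az": 0}, {"gripper": 5, "tx": -23, "ty": 0, "tz": -29.4, "ax": 0, "ay": 0, "az": 0}, {"gripper": 5, "tx": -23, "ty": 0, "tz": -29.4, "ax": 0, "ay": 0, "az": 0}, {"gripper": 5, "tx": -23, "ty": 0, "tz": -29.4, "ax": 0, "ay": 0, "az": 0}, {"gripper": 5, "tx": 0, "ty": 0, "tz": 0, "ax": 0, "ay": 0, "az": 0}, {"gripper": 5, "tx": 0, "ty": 10, "tz": 0, "ax": 0, "ay": 0, "az": 0}, {"gripper": 5, "tx": 0, "ty": 10, "tz": 0, "ax": 0, "ay": 0, "az": 0}, {"gripper": 5, "tx": 0, "ty": 0, "tz": 0, "ax": 0, "ay": 0, "az": 0}, {"gripper": 5, "tx": 0, "ty": 0, "tz": 0, "ax": 0, "ay": 0, "az": 0}], newtons=40)

```text
clock: 10.6
tcp_pos: [0.4353, 0.2305, 0.1448]
orientation: [-1.565, 0.153, -0.15]
contact_force: [0.9, -0.2, 0.0]
grip_width: 0.0152
```

```bash
python3 - <<'E'
from h import *
from d import rep
o=rep([.4356,.2298,.1463]); print(o["moment"])
a=vision.grab_frame("scene")[...,::-1].copy()
cv2.imwrite("pics/s11.png",cv2.resize(a[180:280,160:260],None,fx=6,fy=6,interpolation=2))
t=proj("scene",(.4356,.2298,.078));print((t-[160,180])*6,(proj("scene",(.4356,.2298,.06))-[160,180])*6)
b=vision.grab_frame("top")[...,::-1].copy()
cv2.imwrite("pics/t11.png",cv2.resize(b[180:260,150:250],None,fx=6,fy=6,interpolation=2))
E
```

```text
t 10.6 tcp [0.4353 0.2305 0.1448] yaw_x -11.07 down [-0.0017  0.0005 -1.    ] F [ 0.8533 -0.1889  0.0379] w 15.18
delta tool mm [ 0.4516 -1.4719 -0.5757] n 0.0328746198468861
[ 0.0838  0.0166 -0.0143]
[257.5549 332.6412] [261.562  374.0985]
```

View pics/s11.png

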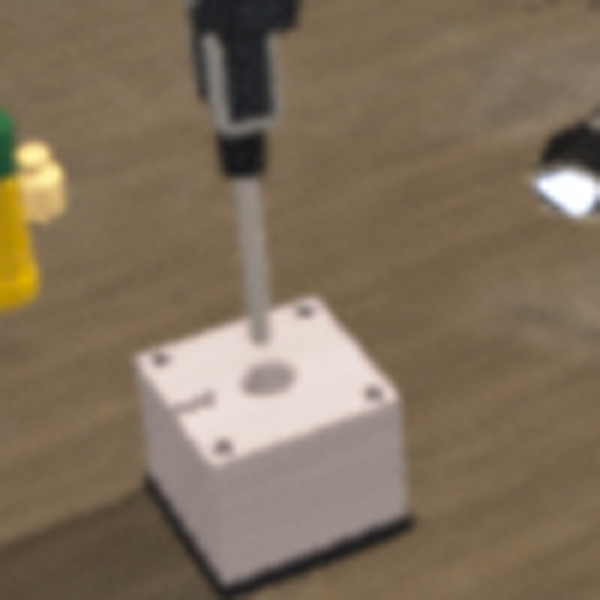

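View pics/t11.png

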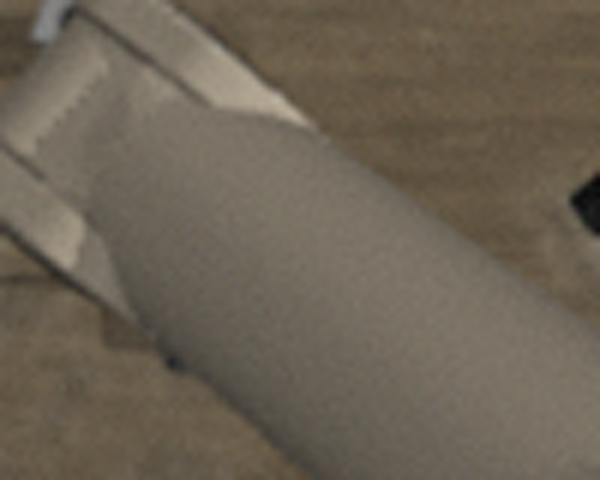

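Call:
jog_arm(motion=[{"gripper": 5, "tx": 0, "ty": 10, "tz": -0.5, "ax": 0, "ay": 0, "az": 0}, {"gripper": 5, "tx": 0, "ty": 15, "tz": 0, "ax": 0, "ay": 0, "az": 0}, {"gripper": 5, "tx": 0, "ty": 15, "tz": 0, "ax": 0, "ay": 0, "az": 0}, {"gripper": 5, "tx": 0, "ty": 1, "tz": 0, "ax": 0, "ay": 0, "az": 0}, {"gripper": 5, "tx": 0, "ty": 0, "tz": 0, "ax": 0, "ay": 0, "az": 0}, {"gripper": 5, "tx": 0, "ty": 0, "tz": 0, "ax": 0, "ay": 0, "az": 0}], newtons=40)

```text
clock: 11.3
tcp_pos: [0.4353, 0.2296, 0.1048]
orientation: [-1.565, 0.152, -0.152]
contact_force: [-0.4, -0.1, 0.4]
grip_width: 0.0152
```

Call:
jog_arm(motion=[{"gripper": 5, "tx": 0, "ty": 2, "tz": 0, "ax": 0, "ay": 0, "az": 0}, {"gripper": 5, "tx": 0, "ty": 2, "tz": 0, "ax": 0, "ay": 0, "az": 0}, {"gripper": 5, "tx": 0, "ty": 2, "tz": 0, "ax": 0, "ay": 0, "az": 0}, {"gripper": 5, "tx": 0, "ty": 0, "tz": 0, "ax": 0, "ay": 0, "az": 0}], newtons=40)

```text
clock: 11.7
tcp_pos: [0.4351, 0.2291, 0.0984]
orientation: [-1.566, 0.153, -0.152]
contact_force: [-0.2, 0.7, -1.2]
grip_width: 0.015
```

```bash
python3 d.py
```

```text
t 11.7 tcp [0.4351 0.2291 0.0984] yaw_x -11.12 down [-0.0002 -0.0002 -1.    ] F [-0.164   0.6896 -1.228 ] w 14.99
```

Call:
jog_arm(motion=[{"gripper": 5, "tx": 0, "ty": 2, "tz": 0, "ax": 0, "ay": 0, "az": 0}, {"gripper": 5, "tx": 0, "ty": 2, "tz": 0, "ax": 0, "ay": 0, "az": 0}, {"gripper": 5, "tx": 0, "ty": 2, "tz": 0, "ax": 0, "ay": 0, "az": 0}, {"gripper": 5, "tx": 0, "ty": 1, "tz": 0, "ax": 0, "ay": 0, "az": 0}, {"gripper": 5, "tx": 0, "ty": 0, "tz": 0, "ax": 0, "ay": 0, "az": 0}], newtons=40)

```text
clock: 12.2
tcp_pos: [0.4351, 0.2292, 0.0914]
orientation: [-1.566, 0.153, -0.152]
contact_force: [-0.4, 0.0, -1.0]
grip_width: 0.015
```

```bash
python3 d.py
```

```text
t 12.2 tcp [0.4351 0.2292 0.0914] yaw_x -11.12 down [-0.0003 -0.0001 -1.    ] F [-0.4115  0.005  -0.9929] w 14.97
```

Not 35 mm either. Next step of 7 mm.

Call:
jog_arm(motion=[{"gripper": 5, "tx": 0, "ty": 2, "tz": 0, "ax": 0, "ay": 0, "az": 0}, {"gripper": 5, "tx": 0, "ty": 2, "tz": 0, "ax": 0, "ay": 0, "az": 0}, {"gripper": 5, "tx": 0, "ty": 2, "tz": 0, "ax": 0, "ay": 0, "az": 0}, {"gripper": 5, "tx": 0, "ty": 1, "tz": 0, "ax": 0, "ay": 0, "az": 0}, {"gripper": 5, "tx": 0, "ty": 0, "tz": 0, "ax": 0, "ay": 0, "az": 0}], newtons=40)

```text
clock: 12.7
tcp_pos: [0.4358, 0.2301, 0.0859]
orientation: [-1.565, 0.151, -0.153]
contact_force: [-3.2, -1.7, 14.4]
grip_width: 0.0152
```

```bash
python3 d.py
```

```text
t 12.7 tcp [0.4358 0.2301 0.0859] yaw_x -11.11 down [ 0.0015  0.0002 -1.    ] F [-3.2134 -1.7201 14.3991] w 15.18
```

Call:
jog_arm(motion=[{"gripper": 5, "tx": 0, "ty": -1, "tz": 0, "ax": 0, "ay": 0, "az": 0}, {"gripper": 5, "tx": 0, "ty": 0, "tz": 0, "ax": 0, "ay": 0, "az": 0}, {"gripper": 5, "tx": 0, "ty": 0, "tz": 0, "ax": 0, "ay": 0, "az": 0}], newtons=40)

```text
clock: 13.0
tcp_pos: [0.4355, 0.2297, 0.0861]
orientation: [-1.565, 0.152, -0.153]
contact_force: [-1.2, -0.7, 7.2]
grip_width: 0.0148
```

Call:
jog_arm(motion=[{"gripper": 5, "tx": 0, "ty": -10, "tz": 0, "ax": 0, "ay": 0, "az": 0}, {"gripper": 5, "tx": 0, "ty": -20, "tz": 0, "ax": 0, "ay": 0, "az": 0}, {"gripper": 5, "tx": 0, "ty": -30, "tz": 0, "ax": 0, "ay": 0, "az": 0}, {"gripper": 5, "tx": 0, "ty": -22, "tz": 0, "ax": 0, "ay": 0, "az": 0}, {"gripper": 5, "tx": 0, "ty": 0, "tz": 0, "ax": 0, "ay": 0, "az": 0}, {"gripper": 5, "tx": 0, "ty": 0, "tz": 0, "ax": 0, "ay": 0, "az": 0}], newtons=40)

```text
clock: 13.6
tcp_pos: [0.4354, 0.229, 0.1678]
orientation: [-1.565, 0.152, -0.153]
contact_force: [0.7, -0.6, -1.5]
grip_width: 0.0144
```

```bash
python3 d.py .5766 .352 .1668
```

```text
t 13.6 tcp [0.4354 0.229  0.1678] yaw_x -11.14 down [ 0.0009 -0.0001 -1.    ] F [ 0.7108 -0.6172 -1.4973] w 14.44
delta tool mm [114.7685   1.1103 147.9608] n 3.7451540143413684
```

Contact confirmed (.0861 at 7 N against .0863 expected) → 42 mm well. Returning the rod.

Call:
jog_arm(motion=[{"gripper": 5, "tx": 23, "ty": 0, "tz": 29.6, "ax": 0, "ay": 0, "az": 0}, {"gripper": 5, "tx": 23, "ty": 0, "tz": 29.6, "ax": 0, "ay": 0, "az": 0}, {"gripper": 5, "tx": 23, "ty": 0, "tz": 29.6, "ax": 0, "ay": 0, "az": 0}, {"gripper": 5, "tx": 23, "ty": 0, "tz": 29.6, "ax": 0, "ay": 0, "az": 0}, {"gripper": 5, "tx": 23, "ty": 0, "tz": 29.6, "ax": 0, "ay": 0, "az": 0}, {"gripper": 5, "tx": 0, "ty": 0, "tz": 0, "ax": 0, "ay": 0, "az": 0}, {"gripper": 5, "tx": 0, "ty": 0, "tz": 0, "ax": 0, "ay": 0, "az": 0}, {"gripper": 5, "tx": 0, "ty": 0, "tz": 0, "ax": 0, "ay": 0, "az": 0}], newtons=40)

```text
clock: 14.4
tcp_pos: [0.5754, 0.3514, 0.1664]
orientation: [-1.567, 0.153, -0.151]
contact_force: [0.5, 0.4, -0.1]
grip_width: 0.0152
```

```bash
python3 - <<'E'
from h import *
from d import rep
o=rep([.5767,.352,.0763])
a=vision.grab_frame("scene")[...,::-1].copy()
cv2.imwrite("pics/s12.png",cv2.resize(a[140:240,75:175],None,fx=6,fy=6,interpolation=2))
E
```

```text
t 14.4 tcp [0.5754 0.3514 0.1664] yaw_x -11.09 down [-0.0019 -0.0017 -1.    ] F [ 0.4614  0.411  -0.1289] w 15.2
delta tool mm [ 1.2489 90.1273  1.0428] n 1.8028404115469383
```

View pics/s12.png

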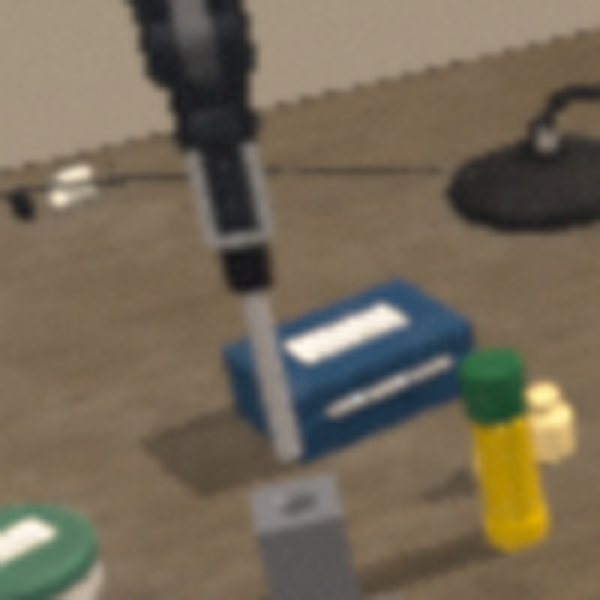

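Call:
jog_arm(motion=[{"gripper": 5, "tx": 0, "ty": 5, "tz": 0, "ax": 0, "ay": 0, "az": 0}, {"gripper": 5, "tx": 0, "ty": 0, "tz": 0, "ax": 0, "ay": 0, "az": 0}, {"gripper": 5, "tx": 0, "ty": 0, "tz": 0, "ax": 0, "ay": 0, "az": 0}], newtons=40)

```text
clock: 14.75
tcp_pos: [0.5764, 0.3518, 0.1626]
orientation: [-1.566, 0.152, -0.153]
contact_force: [0.4, 0.7, -0.4]
grip_width: 0.015
```

```bash
python3 d.py .5768 .3518 .0763
```

```text
t 14.75 tcp [0.5764 0.3518 0.1626] yaw_x -11.13 down [-0.     -0.0005 -1.    ] F [ 0.4013  0.738  -0.398 ] w 15.0
delta tool mm [ 0.3477 86.2515  0.1391] n 1.7250456557778948
```

Call:
jog_arm(motion=[{"gripper": 5, "tx": 0.4, "ty": 10, "tz": 0, "ax": 0, "ay": 0, "az": 0}, {"gripper": 5, "tx": 0, "ty": 8, "tz": 0, "ax": 0, "ay": 0, "az": 0}, {"gripper": 5, "tx": 0, "ty": 8, "tz": 0, "ax": 0, "ay": 0, "az": 0}, {"gripper": 5, "tx": 0, "ty": 0, "tz": 0, "ax": 0, "ay": 0, "az": 0}], newtons=40)

```text
clock: 15.15
tcp_pos: [0.5762, 0.3514, 0.1346]
orientation: [-1.567, 0.154, -0.151]
contact_force: [-0.9, -0.8, -0.3]
grip_width: 0.0153
```

```bash
python3 d.py .5767 .352 .0763
```

```text
t 15.15 tcp [0.5762 0.3514 0.1346] yaw_x -11.11 down [-0.0024 -0.0017 -1.    ] F [-0.8993 -0.7763 -0.2832] w 15.31
delta tool mm [ 0.5108 58.2777  0.774 ] n 1.1657024882573415
```

Entered the hole freely. Lower to about 1 mm short, then check.

Call:
jog_arm(motion=[{"gripper": 5, "tx": 0, "ty": 15, "tz": 0, "ax": 0, "ay": 0, "az": 0}, {"gripper": 5, "tx": 0, "ty": 15, "tz": 0, "ax": 0, "ay": 0, "az": 0}, {"gripper": 5, "tx": 0, "ty": 15, "tz": 0, "ax": 0, "ay": 0, "az": 0}, {"gripper": 5, "tx": 0, "ty": 10, "tz": 0, "ax": 0, "ay": 0, "az": 0}, {"gripper": 5, "tx": 0, "ty": 3, "tz": 0, "ax": 0, "ay": 0, "az": 0}, {"gripper": 5, "tx": 0, "ty": 0, "tz": 0, "ax": 0, "ay": 0, "az": 0}, {"gripper": 5, "tx": 0, "ty": 0, "tz": 0, "ax": 0, "ay": 0, "az": 0}], newtons=40)

```text
clock: 15.85
tcp_pos: [0.5767, 0.3524, 0.0787]
orientation: [-1.565, 0.153, -0.152]
contact_force: [-2.6, -0.0, -1.7]
grip_width: 0.0153
```

```bash
python3 d.py .5767 .352 .0763
```

```text
t 15.85 tcp [0.5767 0.3524 0.0787] yaw_x -11.11 down [-0.0005  0.0001 -1.    ] F [-2.5729 -0.0325 -1.7365] w 15.28
delta tool mm [ 0.0851  2.4121 -0.4345] n 0.04904701504911643
```

Call:
jog_arm(motion=[{"gripper": 5, "tx": 0, "ty": 2.5, "tz": 0, "ax": 0, "ay": 0, "az": 0}, {"gripper": 5, "tx": 0, "ty": 0, "tz": 0, "ax": 0, "ay": 0, "az": 0}, {"gripper": 5, "tx": 0, "ty": 0, "tz": 0, "ax": 0, "ay": 0, "az": 0}], newtons=40)

```text
clock: 16.15
tcp_pos: [0.5768, 0.3527, 0.0764]
orientation: [-1.565, 0.152, -0.152]
contact_force: [-1.9, 0.3, 0.3]
grip_width: 0.015
```

```bash
python3 d.py .5767 .352 .0763
```

```text
t 16.15 tcp [0.5768 0.3527 0.0764] yaw_x -11.1 down [ 0.0001  0.0006 -1.    ] F [-1.8505  0.2912  0.3023] w 14.97
delta tool mm [ 0.0347  0.1404 -0.7089] n 0.014469697646940885
```

Call:
jog_arm(motion=[{"gripper": 40, "tx": 0, "ty": 0, "tz": 0, "ax": 0, "ay": 0, "az": 0}, {"gripper": 40, "tx": 0, "ty": 0, "tz": 0, "ax": 0, "ay": 0, "az": 0}, {"gripper": 40, "tx": 0, "ty": 0, "tz": 0, "ax": 0, "ay": 0, "az": 0}, {"gripper": 40, "tx": 0, "ty": -10, "tz": 0, "ax": 0, "ay": 0, "az": 0}, {"gripper": 40, "tx": 0, "ty": -30, "tz": 0, "ax": 0, "ay": 0, "az": 0}, {"gripper": 40, "tx": 0, "ty": -45, "tz": 0, "ax": 0, "ay": 0, "az": 0}, {"gripper": 40, "tx": 0, "ty": -45, "tz": 0, "ax": 0, "ay": 0, "az": 0}, {"gripper": 40, "tx": 0, "ty": -45, "tz": 0, "ax": 0, "ay": 0, "az": 0}, {"gripper": 40, "tx": 0, "ty": -45, "tz": 0, "ax": 0, "ay": 0, "az": 0}], newtons=40)

```text
clock: 17.05
tcp_pos: [0.5768, 0.3522, 0.2991]
orientation: [-1.565, 0.151, -0.153]
contact_force: [0.2, -0.1, 0.2]
grip_width: 0.0402
```

```bash
python3 - <<'E'
from h import *
from d import rep
o=rep([.495,.09,.30])
a=vision.grab_frame("scene")[...,::-1].copy()
cv2.imwrite("pics/s13.png",cv2.resize(a[170:270,75:175],None,fx=6,fy=6,interpolation=2))
E
```

```text
t 17.05 tcp [0.5768 0.3522 0.2991] yaw_x -11.11 down [ 0.001   0.0006 -1.    ] F [ 0.2313 -0.0855  0.1812] w 40.23
delta tool mm [ -29.7963   -1.1595 -273.0494] n 5.4934556088458475
```

View pics/s13.png

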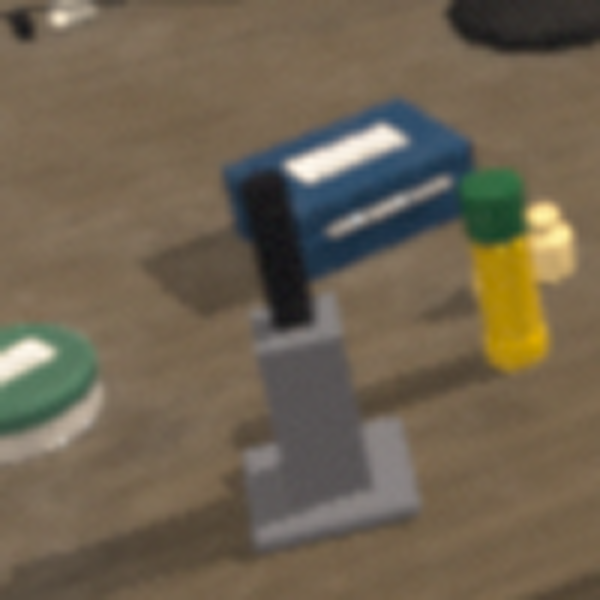

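```bash
python3 d.py .4549 -.2667 .30
```

```text
t 17.1 tcp [0.579 0.355 0.308] yaw_x -11.13 down [ 0.0102  0.0077 -0.9999] F [1.7064 2.5724 7.3519] w 39.97
delta tool mm [  -1.7697    1.9178 -633.9834] n 12.679776090848991
```

Call:
jog_arm(motion=[{"gripper": 40, "tx": 0, "ty": 0, "tz": -45, "ax": 0, "ay": 0, "az": 0}, {"gripper": 40, "tx": 0, "ty": 0, "tz": -45, "ax": 0, "ay": 0, "az": 0}, {"gripper": 40, "tx": 0, "ty": 0, "tz": -45, "ax": 0, "ay": 0, "az": 0}, {"gripper": 40, "tx": 0, "ty": 0, "tz": -45, "ax": 0, "ay": 0, "az": 0}, {"gripper": 40, "tx": 0, "ty": 0, "tz": -45, "ax": 0, "ay": 0, "az": 0}, {"gripper": 40, "tx": 0, "ty": 0, "tz": -45, "ax": 0, "ay": 0, "az": 0}, {"gripper": 40, "tx": 0, "ty": 0, "tz": -45, "ax": 0, "ay": 0, "az": 0}, {"gripper": 40, "tx": 0, "ty": 0, "tz": -45, "ax": 0, "ay": 0, "az": 0}, {"gripper": 40, "tx": 0, "ty": 0, "tz": -45, "ax": 0, "ay": 0, "az": 0}, {"gripper": 40, "tx": 0, "ty": 0, "tz": -45, "ax": 0, "ay": 0, "az": 0}, {"gripper": 40, "tx": 0, "ty": 0, "tz": -45, "ax": 0, "ay": 0, "az": 0}, {"gripper": 40, "tx": 0, "ty": 0, "tz": -45, "ax": 0, "ay": 0, "az": 0}], newtons=40)

```text
clock: 18.3
tcp_pos: [0.4724, -0.1792, 0.297]
orientation: [-1.566, 0.151, -0.153]
contact_force: [0.6, 0.7, 0.1]
grip_width: 0.0401
```

Call:
jog_arm(motion=[{"gripper": 40, "tx": 0, "ty": 0, "tz": -45, "ax": 0, "ay": 0, "az": 0}, {"gripper": 40, "tx": 0, "ty": 0, "tz": -45, "ax": 0, "ay": 0, "az": 0}, {"gripper": 40, "tx": 0, "ty": 0, "tz": 0, "ax": 0, "ay": 0, "az": 0}, {"gripper": 40, "tx": 0, "ty": 0, "tz": 0, "ax": 0, "ay": 0, "az": 0}, {"gripper": 40, "tx": 0, "ty": 0, "tz": 0, "ax": 0, "ay": 0, "az": 0}, {"gripper": 40, "tx": 0, "ty": 0, "tz": 0, "ax": 0, "ay": 0, "az": 0}], newtons=40)

```text
clock: 18.9
tcp_pos: [0.4562, -0.2642, 0.2965]
orientation: [-1.566, 0.15, -0.151]
contact_force: [-0.0, 0.3, -0.9]
grip_width: 0.0396
```

```bash
python3 d.py .4549 -.2667 .10
```

```text
t 18.9 tcp [ 0.4562 -0.2642  0.2965] yaw_x -10.95 down [ 0.0006 -0.0001 -1.    ] F [-0.0152  0.3149 -0.8719] w 39.62
delta tool mm [ -0.9226 196.4775  -2.6675] n 3.929955706899398
```

Call:
jog_arm(motion=[{"gripper": 40, "tx": -0.9, "ty": 40, "tz": -2.6, "ax": 0, "ay": 0, "az": 0}, {"gripper": 40, "tx": 0, "ty": 45, "tz": 0, "ax": 0, "ay": 0, "az": 0}, {"gripper": 40, "tx": 0, "ty": 45, "tz": 0, "ax": 0, "ay": 0, "az": 0}, {"gripper": 40, "tx": 0, "ty": 45, "tz": 0, "ax": 0, "ay": 0, "az": 0}, {"gripper": 40, "tx": 0, "ty": 36, "tz": 0, "ax": 0, "ay": 0, "az": 0}, {"gripper": 40, "tx": 0, "ty": 0, "tz": 0, "ax": 0, "ay": 0, "az": 0}, {"gripper": 40, "tx": 0, "ty": 0, "tz": 0, "ax": 0, "ay": 0, "az": 0}, {"gripper": 40, "tx": 0, "ty": 0, "tz": 0, "ax": 0, "ay": 0, "az": 0}], newtons=40)

```text
clock: 19.7
tcp_pos: [0.4561, -0.2685, 0.0874]
orientation: [-1.567, 0.149, -0.155]
contact_force: [-0.3, 0.2, 0.3]
grip_width: 0.0399
```

```bash
python3 - <<'E'
from h import *
from d import rep
o=rep([.4549,-.2667,.03])
a=vision.grab_frame("scene")[...,::-1].copy()
cv2.imwrite("pics/s14.png",cv2.resize(a[120:220,310:410],None,fx=6,fy=6,interpolation=2))
b=vision.grab_frame("top")[...,::-1].copy()
cv2.imwrite("pics/t14.png",cv2.resize(b[180:260,290:390],None,fx=6,fy=6,interpolation=2))
E
```

```text
t 19.7 tcp [ 0.4561 -0.2685  0.0874] yaw_x -11.07 down [ 0.0034 -0.0017 -1.    ] F [-0.2905  0.2077  0.3098] w 39.87
delta tool mm [-1.7239 57.4039  1.6187] n 1.1490521030166747
```

View pics/s14.png

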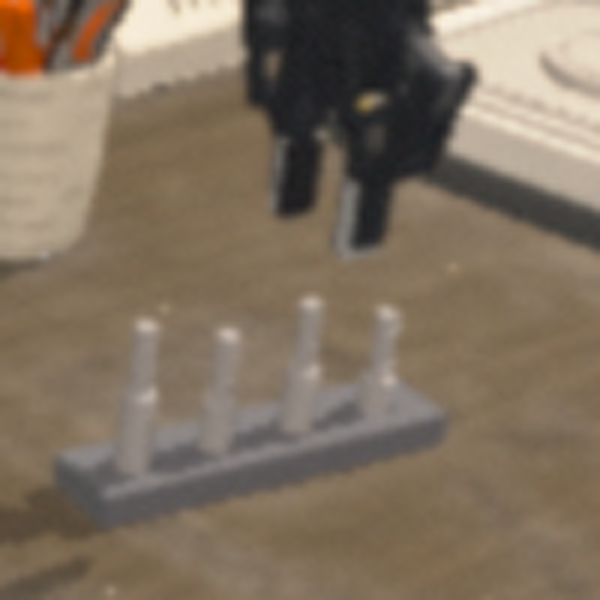

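View pics/t14.png

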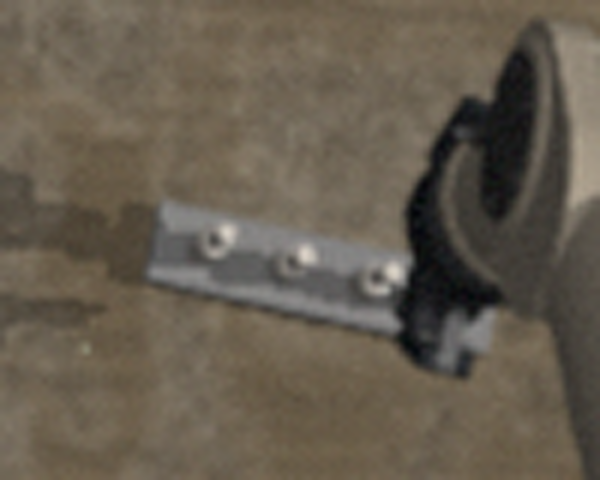

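```bash
python3 - <<'E'
from h import *
f=lambda x,y:((x+.5)/6-.5+310,(y+.5)/6-.5+120)
for z in(.10,.11,.12,.13,.14):print(z,plane("scene",f(327,231),z),plane("scene",f(292,212),z),plane("scene",f(362,250),z))
print("stem",plane("scene",f(312,300),.08), [ (proj("scene",(.4561,-.2685,z))-[310,120])*6 for z in (.08,.11,.12,.13)])
E
python3 d.py .4549 -.2667 .03
```

```text
0.1 [ 0.47593614 -0.29693422  0.1       ] [ 0.50021994 -0.29967751  0.1       ] [ 0.45248363 -0.29428484  0.1       ]
0.11 [ 0.461831  -0.2794036  0.11     ] [ 0.48557492 -0.2820859   0.11      ] [ 0.43889988 -0.27681312  0.11      ]
0.12 [ 0.44772586 -0.26187298  0.12      ] [ 0.4709299  -0.26449429  0.12      ] [ 0.42531613 -0.2593414   0.12      ]
0.13 [ 0.43362071 -0.24434236  0.13      ] [ 0.45628488 -0.24690268  0.13      ] [ 0.41173238 -0.24186968  0.13      ]
0.14 [ 0.41951557 -0.22681174  0.14      ] [ 0.44163986 -0.22931107  0.14      ] [ 0.39814864 -0.22439796  0.14      ]
stem [ 0.45627546 -0.26904182  0.08      ] [array([308.97211407, 297.94219036]), array([317.54668472, 238.67816757]), array([320.4602235 , 218.54094606]), array([323.4021097 , 198.20779841])]
t 19.8 tcp [ 0.4558 -0.2689  0.0874] yaw_x -11.11 down [ 0.0035 -0.0022 -1.    ] F [-0.2038 -0.2772  0.6261] w 40.2
delta tool mm [-1.5358 57.3631  2.0621] n 1.1484134570232005
```

Call:
jog_arm(motion=[{"gripper": 40, "tx": 0, "ty": 10, "tz": 1, "ax": 0, "ay": 0, "az": 0}, {"gripper": 40, "tx": 0, "ty": 10, "tz": 0, "ax": 0, "ay": 0, "az": 0}, {"gripper": 40, "tx": 0, "ty": 12, "tz": 0, "ax": 0, "ay": 0, "az": 0}, {"gripper": 40, "tx": 0, "ty": 12, "tz": 0, "ax": 0, "ay": 0, "az": 0}, {"gripper": 40, "tx": 0, "ty": 12, "tz": 0, "ax": 0, "ay": 0, "az": 0}, {"gripper": 40, "tx": 0, "ty": 0, "tz": 0, "ax": 0, "ay": 0, "az": 0}, {"gripper": 40, "tx": 0, "ty": 0, "tz": 0, "ax": 0, "ay": 0, "az": 0}, {"gripper": 40, "tx": 0, "ty": 0, "tz": 0, "ax": 0, "ay": 0, "az": 0}], newtons=40)

```text
clock: 20.6
tcp_pos: [0.4547, -0.2674, 0.0294]
orientation: [-1.566, 0.152, -0.153]
contact_force: [-0.4, -1.2, 0.8]
grip_width: 0.0398
```

```bash
python3 - <<'E'
from h import *
from d import rep
o=rep([.4552,-.2675,.03])
a=vision.grab_frame("scene")[...,::-1].copy()
cv2.imwrite("pics/s15.png",cv2.resize(a[120:220,310:410],None,fx=6,fy=6,interpolation=2))
E
```

```text
t 20.6 tcp [ 0.4547 -0.2674  0.0294] yaw_x -11.11 down [ 0.0006 -0.0002 -1.    ] F [-0.3685 -1.1806  0.8029] w 39.8
delta tool mm [ 0.4642 -0.6024 -0.0148] n 0.015212306765745288
```

View pics/s15.png

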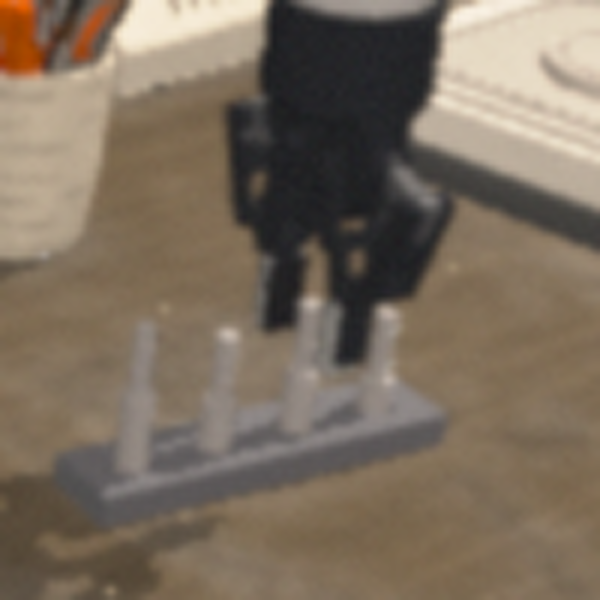

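Call:
jog_arm(motion=[{"gripper": 2, "tx": 0, "ty": 0, "tz": 0, "ax": 0, "ay": 0, "az": 0}, {"gripper": 2, "tx": 0, "ty": 0, "tz": 0, "ax": 0, "ay": 0, "az": 0}, {"gripper": 2, "tx": 0, "ty": 0, "tz": 0, "ax": 0, "ay": 0, "az": 0}, {"gripper": 2, "tx": 0, "ty": 0, "tz": 0, "ax": 0, "ay": 0, "az": 0}, {"gripper": 2, "tx": 0, "ty": 0, "tz": 0, "ax": 0, "ay": 0, "az": 0}, {"gripper": 2, "tx": 0, "ty": 0, "tz": 0, "ax": 0, "ay": 0, "az": 0}, {"gripper": 2, "tx": 0, "ty": 0, "tz": 0, "ax": 0, "ay": 0, "az": 0}], newtons=40)

```text
clock: 21.35
tcp_pos: [0.4547, -0.2675, 0.0295]
orientation: [-1.566, 0.152, -0.153]
contact_force: [-0.0, -0.7, 5.8]
grip_width: 0.0081
```

```bash
python3 - <<'E'
from h import *
from d import rep
o=rep([.4552,-.2675,.03])
a=vision.grab_frame("scene")[...,::-1].copy()
cv2.imwrite("pics/s16.png",cv2.resize(a[120:220,310:410],None,fx=6,fy=6,interpolation=2))
E
```

```text
t 21.35 tcp [ 0.4547 -0.2675  0.0295] yaw_x -11.12 down [ 0.0006 -0.0005 -1.    ] F [-0.0343 -0.6764  5.7604] w 8.14
delta tool mm [ 0.4887 -0.4592  0.0955] n 0.013546149228896093
```

View pics/s16.png

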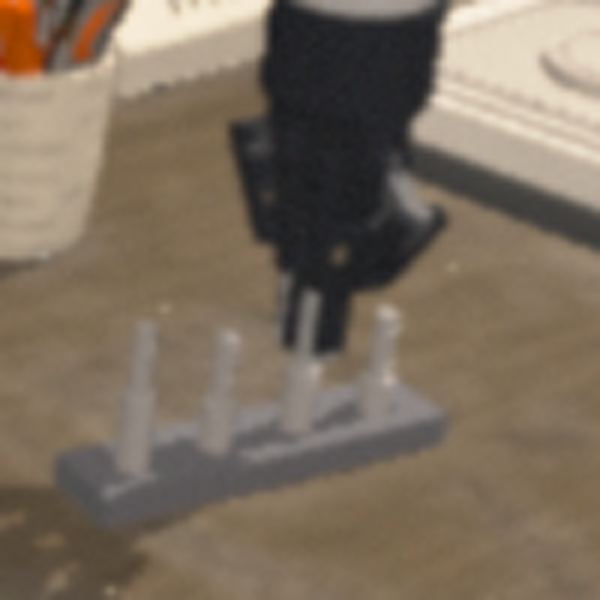

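```bash
python3 - <<'E'
from h import *
a=vision.grab_frame("scene")[...,::-1].copy()
a=cv2.convertScaleAbs(a,alpha=1.6,beta=20)
cv2.imwrite("pics/s17.png",cv2.resize(a[155:195,345:385],None,fx=15,fy=15,interpolation=2))
E
```

View pics/s17.png

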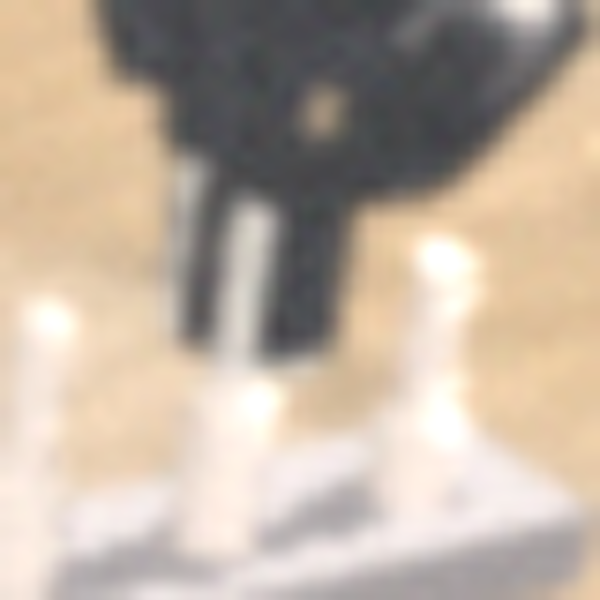

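Call:
jog_arm(motion=[{"gripper": 2, "tx": 0, "ty": -8, "tz": 0, "ax": 0, "ay": 0, "az": 0}, {"gripper": 2, "tx": 0, "ty": -16, "tz": 0, "ax": 0, "ay": 0, "az": 0}, {"gripper": 2, "tx": 0, "ty": -36, "tz": 0, "ax": 0, "ay": 0, "az": 0}, {"gripper": 2, "tx": 0, "ty": -40, "tz": 0, "ax": 0, "ay": 0, "az": 0}, {"gripper": 2, "tx": 0, "ty": 0, "tz": 0, "ax": 0, "ay": 0, "az": 0}, {"gripper": 2, "tx": 0, "ty": 0, "tz": 0, "ax": 0, "ay": 0, "az": 0}], newtons=50)

```text
clock: 22.05
tcp_pos: [0.4546, -0.2676, 0.1299]
orientation: [-1.567, 0.151, -0.154]
contact_force: [-0.1, 0.1, -1.5]
grip_width: 0.008
```

```bash
python3 - <<'E'
from h import *
from d import rep
o=rep([.4349,.2292,.29])
a=vision.grab_frame("scene")[...,::-1].copy()
cv2.imwrite("pics/s18.png",cv2.resize(a[100:220,300:420],None,fx=5,fy=5,interpolation=2))
E
```

```text
t 22.05 tcp [ 0.4546 -0.2676  0.1299] yaw_x -11.13 down [ 0.0014 -0.0012 -1.    ] F [-0.0684  0.1376 -1.5146] w 8.05
delta tool mm [-114.9601 -160.7085  483.532 ] n 10.446937018833351
```

View pics/s18.png

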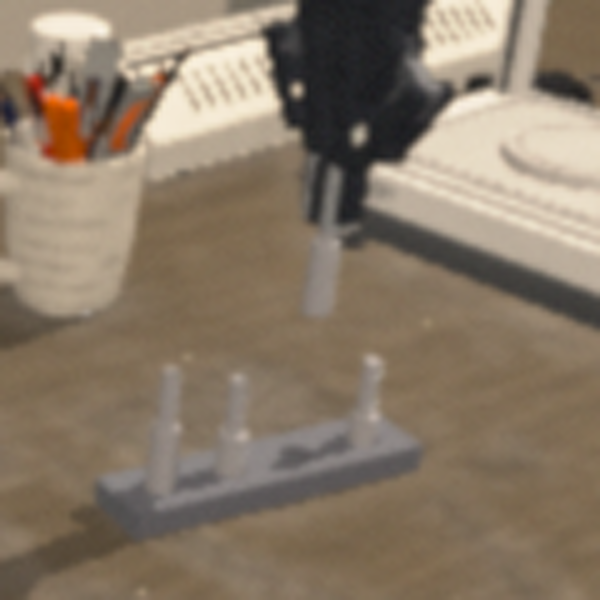

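Call:
jog_arm(motion=[{"gripper": 2, "tx": 0, "ty": -40, "tz": 0, "ax": 0, "ay": 0, "az": 0}, {"gripper": 2, "tx": 0, "ty": -40, "tz": 0, "ax": 0, "ay": 0, "az": 0}, {"gripper": 2, "tx": 0, "ty": -40, "tz": 0, "ax": 0, "ay": 0, "az": 0}, {"gripper": 2, "tx": 0, "ty": -40, "tz": 0, "ax": 0, "ay": 0, "az": 0}, {"gripper": 2, "tx": -9.6, "ty": 0, "tz": 40.3, "ax": 0, "ay": 0, "az": 0}, {"gripper": 2, "tx": -9.6, "ty": 0, "tz": 40.3, "ax": 0, "ay": 0, "az": 0}, {"gripper": 2, "tx": -9.6, "ty": 0, "tz": 40.3, "ax": 0, "ay": 0, "az": 0}, {"gripper": 2, "tx": -9.6, "ty": 0, "tz": 40.3, "ax": 0, "ay": 0, "az": 0}, {"gripper": 2, "tx": -9.6, "ty": 0, "tz": 40.3, "ax": 0, "ay": 0, "az": 0}, {"gripper": 2, "tx": -9.6, "ty": 0, "tz": 40.3, "ax": 0, "ay": 0, "az": 0}, {"gripper": 2, "tx": -9.6, "ty": 0, "tz": 40.3, "ax": 0, "ay": 0, "az": 0}, {"gripper": 2, "tx": -9.6, "ty": 0, "tz": 40.3, "ax": 0, "ay": 0, "az": 0}], newtons=50)

```text
clock: 23.3
tcp_pos: [0.4399, 0.065, 0.2877]
orientation: [-1.566, 0.155, -0.151]
contact_force: [0.5, -0.9, -0.6]
grip_width: 0.0081
```

Call:
jog_arm(motion=[{"gripper": 2, "tx": -9.6, "ty": 0, "tz": 40.3, "ax": 0, "ay": 0, "az": 0}, {"gripper": 2, "tx": -9.6, "ty": 0, "tz": 40.3, "ax": 0, "ay": 0, "az": 0}, {"gripper": 2, "tx": -9.6, "ty": 0, "tz": 40.3, "ax": 0, "ay": 0, "az": 0}, {"gripper": 2, "tx": -9.6, "ty": 0, "tz": 40.3, "ax": 0, "ay": 0, "az": 0}, {"gripper": 2, "tx": 0, "ty": 0, "tz": 0, "ax": 0, "ay": 0, "az": 0}, {"gripper": 2, "tx": 0, "ty": 0, "tz": 0, "ax": 0, "ay": 0, "az": 0}, {"gripper": 2, "tx": 0, "ty": 0, "tz": 0, "ax": 0, "ay": 0, "az": 0}, {"gripper": 2, "tx": 0, "ty": 0, "tz": 0, "ax": 0, "ay": 0, "az": 0}], newtons=50)

```text
clock: 24.1
tcp_pos: [0.4348, 0.2276, 0.2885]
orientation: [-1.566, 0.155, -0.154]
contact_force: [-0.6, -0.2, -1.1]
grip_width: 0.008
```

```bash
python3 d.py .4349 .2292 .12
```

```text
t 24.1 tcp [0.4348 0.2276 0.2885] yaw_x -11.27 down [-0.0009 -0.0011 -1.    ] F [-0.5948 -0.246  -1.1106] w 8.01
delta tool mm [ -0.1311 168.4586   1.7699] n 3.369358677436951
```

Call:
jog_arm(motion=[{"gripper": 2, "tx": 0, "ty": 40, "tz": 1.7, "ax": 0, "ay": 0, "az": 0}, {"gripper": 2, "tx": 0, "ty": 45, "tz": 0, "ax": 0, "ay": 0, "az": 0}, {"gripper": 2, "tx": 0, "ty": 45, "tz": 0, "ax": 0, "ay": 0, "az": 0}, {"gripper": 2, "tx": 0, "ty": 35, "tz": 0, "ax": 0, "ay": 0, "az": 0}, {"gripper": 2, "tx": 0, "ty": 18, "tz": 0, "ax": 0, "ay": 0, "az": 0}, {"gripper": 2, "tx": 0, "ty": 0, "tz": 0, "ax": 0, "ay": 0, "az": 0}, {"gripper": 2, "tx": 0, "ty": 0, "tz": 0, "ax": 0, "ay": 0, "az": 0}, {"gripper": 2, "tx": 0, "ty": 0, "tz": 0, "ax": 0, "ay": 0, "az": 0}, {"gripper": 2, "tx": 0, "ty": 0, "tz": 0, "ax": 0, "ay": 0, "az": 0}], newtons=50)

```text
clock: 25.0
tcp_pos: [0.4359, 0.2313, 0.1075]
orientation: [-1.564, 0.151, -0.155]
contact_force: [1.0, -0.1, -0.6]
grip_width: 0.0079
```

```bash
python3 - <<'E'
from h import *
from d import rep
o=rep([.4349,.2292,.0855])
a=vision.grab_frame("scene")[...,::-1].copy()
cv2.imwrite("pics/s19.png",cv2.resize(a[180:260,165:245],None,fx=7.5,fy=7.5,interpolation=2))
f=o["tcp_pos"]-[0,0,.0255]
print((proj("scene",f)-[165,180]+.5)*7.5,(proj("scene",[.435,.2295,.06])-[165,180]+.5)*7.5)
E
```

```text
t 25.0 tcp [0.4359 0.2313 0.1075] yaw_x -11.16 down [ 0.0025  0.0008 -1.    ] F [ 0.9566 -0.0782 -0.6236] w 7.87
delta tool mm [-0.6284 21.9643 -2.3181] n 0.44190435579521326
[281.5893 409.2983] [295.1389 472.0796]
```

View pics/s19.png

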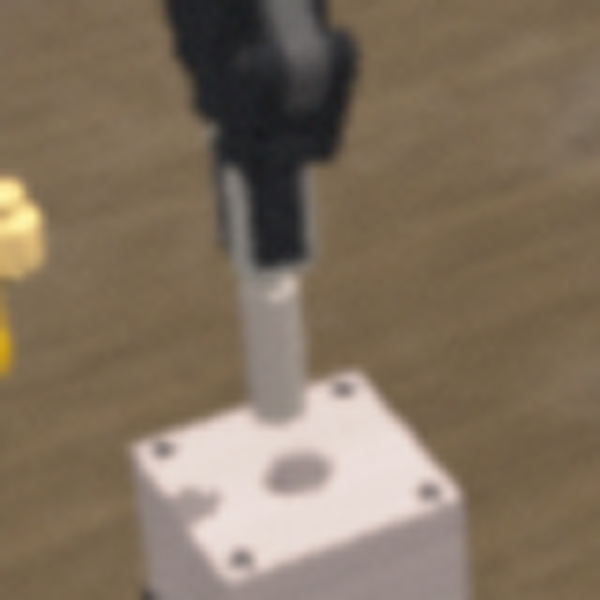

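```bash
python3 - <<'E'
from h import *
from d import rep
o=rep()
a=vision.grab_frame("scene")[...,::-1].copy()
g=a[180:260,165:245].astype(int)
# dark well segmentation near (204,242)
s=g.sum(2)/3
print(s[57:69,32:48].astype(int))
print(s[50:60,28:46].astype(int))
E
```

```text
t 25.05 tcp [0.4357 0.2313 0.1073] yaw_x -11.15 down [ 0.0022  0.0006 -1.    ] F [-0.7836  0.5728 -0.5134] w 7.99
[[221 221 215 212 209 209 211 210 217 218 219 218 219 218 218 220]
 [221 220 219 218 219 219 218 216 216 218 216 219 219 220 221 219]
 [221 220 220 219 217 215 212 206 207 207 214 217 220 221 222 223]
 [220 219 219 216 209 197 191 183 179 181 192 206 217 222 223 224]
 [218 219 220 211 188 167 158 155 155 156 164 181 206 221 224 224]
 [220 221 218 199 167 148 144 146 149 146 148 166 202 221 224 225]
 [223 221 213 182 155 142 141 147 149 148 151 172 207 222 225 226]
 [224 221 212 179 148 141 144 149 152 158 168 194 218 224 224 223]
 [224 223 218 201 175 162 164 171 177 187 198 214 221 223 223 223]
 [223 224 224 220 215 209 208 211 215 217 217 221 222 223 222 222]
 [225 225 226 225 224 223 222 222 222 221 222 221 221 222 222 223]
 [225 225 225 224 223 222 222 220 222 221 222 222 222 221 222 223]]
[[103 100  99  99 103 120 132 137 135 140 142 145 140 128 131 141 152 168]
 [ 99  98  93  95 100 116 130 137 138 139 141 148 157 171 187 189 162 137]
 [ 98  95  93  96 101 118 130 137 137 139 141 152 172 204 213 206 174 145]
 [ 97  96  98 102 117 126 132 136 137 137 141 151 173 208 217 216 208 205]
 [103 117 130 146 165 164 143 138 138 137 141 151 176 207 219 219 219 218]
 [145 169 189 203 209 197 162 144 143 144 149 164 192 214 219 221 220 219]
 [203 211 215 217 218 211 188 174 173 172 179 187 210 217 219 219 219 219]
 [218 220 220 220 221 221 215 212 209 209 211 210 217 218 219 218 219 218]
 [219 220 221 221 221 220 219 218 219 219 218 216 216 218 216 219 219 220]
 [222 222 222 220 221 220 220 219 217 215 212 206 207 207 214 217 220 221]]
```

```bash
python3 - <<'E'
from h import *
w=plane("scene",(204.1,242.6),.06);f=plane("scene",(201.5,234.2),.1073-.0255)
print(w,f,f-w,"tcp xy target",np.array([.4357,.2313])-(f-w)[:2])
E
python3 d.py .4350 .2285 .09
```

```text
[0.43422248 0.22931516 0.06      ] [0.43637146 0.2323776  0.0818    ] [0.00214898 0.00306244 0.0218    ] tcp xy target [0.43355102 0.22823756]
t 25.1 tcp [0.4356 0.2313 0.1071] yaw_x -11.14 down [ 0.0018  0.0005 -1.    ] F [-0.0389 -0.6072 -0.8423] w 8.02
delta tool mm [-0.0416 17.0649 -2.8361] n 0.3459810787121244
```

Call:
jog_arm(motion=[{"gripper": 2, "tx": -0.5, "ty": 0, "tz": -2.8, "ax": 0, "ay": 0, "az": 0}, {"gripper": 2, "tx": 0, "ty": 8, "tz": 0, "ax": 0, "ay": 0, "az": 0}, {"gripper": 2, "tx": 0, "ty": 7, "tz": 0, "ax": 0, "ay": 0, "az": 0}, {"gripper": 2, "tx": 0, "ty": 0, "tz": 0, "ax": 0, "ay": 0, "az": 0}, {"gripper": 2, "tx": 0, "ty": 0, "tz": 0, "ax": 0, "ay": 0, "az": 0}, {"gripper": 2, "tx": 0, "ty": 0, "tz": 0, "ax": 0, "ay": 0, "az": 0}], newtons=50)

```text
clock: 25.7
tcp_pos: [0.4338, 0.2287, 0.0911]
orientation: [-1.565, 0.152, -0.152]
contact_force: [0.7, -0.3, 0.2]
grip_width: 0.008
```

```bash
python3 - <<'E'
from h import *
from d import rep
o=rep([.4345,.2285,.0855])
a=vision.grab_frame("scene")[...,::-1].copy()
cv2.imwrite("pics/s20.png",cv2.resize(a[200:260,175:235],None,fx=10,fy=10,interpolation=2))
E
```

```text
t 25.7 tcp [0.4338 0.2287 0.0911] yaw_x -11.1 down [-0.0001  0.0002 -1.    ] F [ 0.7127 -0.3089  0.1693] w 7.98
delta tool mm [ 0.7002  5.5957 -0.0221] n 0.11278727346046749
```

View pics/s20.png

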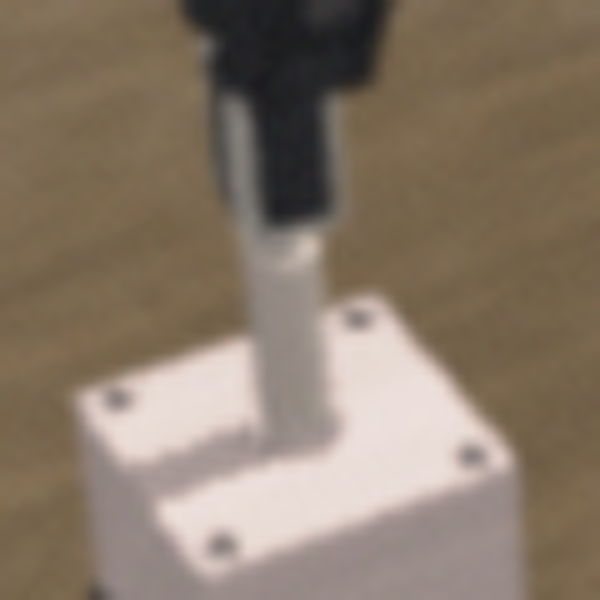

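Call:
jog_arm(motion=[{"gripper": 2, "tx": 0.4, "ty": 3, "tz": 0, "ax": 0, "ay": 0, "az": 0}, {"gripper": 2, "tx": 0, "ty": 3, "tz": 0, "ax": 0, "ay": 0, "az": 0}, {"gripper": 2, "tx": 0, "ty": 3, "tz": 0, "ax": 0, "ay": 0, "az": 0}, {"gripper": 2, "tx": 0, "ty": 0, "tz": 0, "ax": 0, "ay": 0, "az": 0}], newtons=50)

```text
clock: 26.15
tcp_pos: [0.4339, 0.2281, 0.0816]
orientation: [-1.566, 0.153, -0.152]
contact_force: [-0.3, 0.9, -1.3]
grip_width: 0.0081
```

```bash
python3 d.py .4345 .2285 .0435
```

```text
t 26.15 tcp [0.4339 0.2281 0.0816] yaw_x -11.11 down [-0.0007 -0.0004 -1.    ] F [-0.2816  0.8785 -1.3446] w 8.06
delta tool mm [ 0.5361 38.0985  0.4955] n 0.762110008483295
```

No contact, foot is inside the mouth. Continue to about 3 mm above the floor in two steps.

Call:
jog_arm(motion=[{"gripper": 2, "tx": 0.2, "ty": 4, "tz": 0, "ax": 0, "ay": 0, "az": 0}, {"gripper": 2, "tx": 0, "ty": 4, "tz": 0, "ax": 0, "ay": 0, "az": 0}, {"gripper": 2, "tx": 0, "ty": 4, "tz": 0, "ax": 0, "ay": 0, "az": 0}, {"gripper": 2, "tx": 0, "ty": 0, "tz": 0, "ax": 0, "ay": 0, "az": 0}], newtons=50)

```text
clock: 26.55
tcp_pos: [0.434, 0.228, 0.0694]
orientation: [-1.566, 0.153, -0.152]
contact_force: [0.7, -0.1, -0.3]
grip_width: 0.0079
```

Call:
jog_arm(motion=[{"gripper": 2, "tx": 0, "ty": 6, "tz": 0, "ax": 0, "ay": 0, "az": 0}, {"gripper": 2, "tx": 0, "ty": 6, "tz": 0, "ax": 0, "ay": 0, "az": 0}, {"gripper": 2, "tx": 0, "ty": 6, "tz": 0, "ax": 0, "ay": 0, "az": 0}, {"gripper": 2, "tx": 0, "ty": 4, "tz": 0, "ax": 0, "ay": 0, "az": 0}, {"gripper": 2, "tx": 0, "ty": 0, "tz": 0, "ax": 0, "ay": 0, "az": 0}, {"gripper": 2, "tx": 0, "ty": 0, "tz": 0, "ax": 0, "ay": 0, "az": 0}], newtons=50)

```text
clock: 27.15
tcp_pos: [0.4344, 0.2284, 0.048]
orientation: [-1.565, 0.152, -0.152]
contact_force: [0.6, 0.3, -0.5]
grip_width: 0.008
```

```bash
python3 d.py .4345 .2285 .0435
```

```text
t 27.15 tcp [0.4344 0.2284 0.048 ] yaw_x -11.1 down [-0.0001  0.     -1.    ] F [ 0.5556  0.3088 -0.4756] w 8.05
delta tool mm [0.1233 4.5477 0.0837] n 0.09100338670881164
```

Call:
jog_arm(motion=[{"gripper": 2, "tx": 0, "ty": 2, "tz": 0, "ax": 0, "ay": 0, "az": 0}, {"gripper": 2, "tx": 0, "ty": 2, "tz": 0, "ax": 0, "ay": 0, "az": 0}, {"gripper": 2, "tx": 0, "ty": 0.8, "tz": 0, "ax": 0, "ay": 0, "az": 0}, {"gripper": 2, "tx": 0, "ty": 0, "tz": 0, "ax": 0, "ay": 0, "az": 0}, {"gripper": 2, "tx": 0, "ty": 0, "tz": 0, "ax": 0, "ay": 0, "az": 0}], newtons=50)

```text
clock: 27.65
tcp_pos: [0.4346, 0.2285, 0.0436]
orientation: [-1.565, 0.152, -0.153]
contact_force: [-0.2, -0.4, 3.6]
grip_width: 0.0082
```

```bash
python3 - <<'E'
from h import *
from d import rep
o=rep([.4345,.2285,.0435])
a=vision.grab_frame("scene")[...,::-1].copy()
cv2.imwrite("pics/s21.png",cv2.resize(a[200:260,175:235],None,fx=10,fy=10,interpolation=2))
E
```

```text
t 27.65 tcp [0.4346 0.2285 0.0436] yaw_x -11.11 down [ 0.0006  0.     -1.    ] F [-0.2378 -0.4411  3.5888] w 8.23
delta tool mm [-0.1466  0.0818  0.007 ] n 0.0033615323346994873
```

View pics/s21.png

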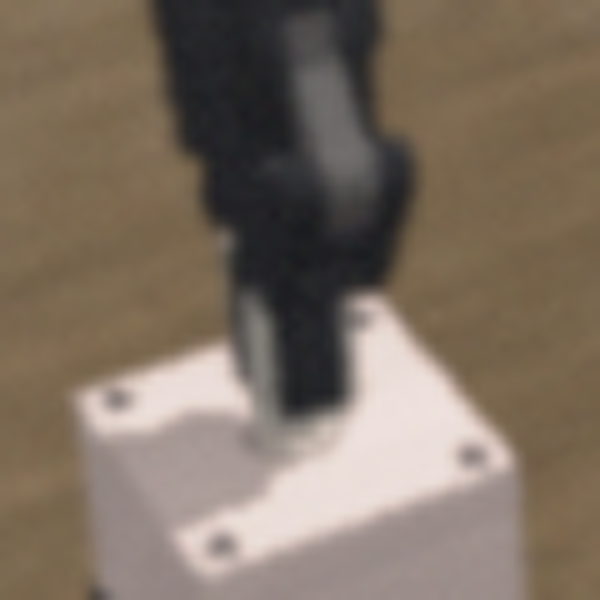

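Floor contact exactly where expected (.0436, 3.6 N); the shoulder looks flush. Release and lift.

Call:
jog_arm(motion=[{"gripper": 30, "tx": 0, "ty": 0, "tz": 0, "ax": 0, "ay": 0, "az": 0}, {"gripper": 30, "tx": 0, "ty": 0, "tz": 0, "ax": 0, "ay": 0, "az": 0}, {"gripper": 30, "tx": 0, "ty": 0, "tz": 0, "ax": 0, "ay": 0, "az": 0}, {"gripper": 30, "tx": 0, "ty": -10, "tz": 0, "ax": 0, "ay": 0, "az": 0}, {"gripper": 30, "tx": 0, "ty": -20, "tz": 0, "ax": 0, "ay": 0, "az": 0}, {"gripper": 30, "tx": 0, "ty": -40, "tz": 0, "ax": 0, "ay": 0, "az": 0}, {"gripper": 30, "tx": 0, "ty": -40, "tz": 0, "ax": 0, "ay": 0, "az": 0}, {"gripper": 30, "tx": 0, "ty": -40, "tz": 0, "ax": 0, "ay": 0, "az": 0}, {"gripper": 30, "tx": 0, "ty": -40, "tz": 0, "ax": 0, "ay": 0, "az": 0}, {"gripper": 30, "tx": 0, "ty": 0, "tz": 0, "ax": 0, "ay": 0, "az": 0}, {"gripper": 30, "tx": 0, "ty": 0, "tz": 0, "ax": 0, "ay": 0, "az": 0}], newtons=50)

```text
clock: 28.8
tcp_pos: [0.4348, 0.2285, 0.2345]
orientation: [-1.565, 0.151, -0.154]
contact_force: [-0.5, 0.2, -0.2]
grip_width: 0.03
```

```bash
python3 - <<'E'
from h import *
from d import rep
o=rep()
a=vision.grab_frame("scene")[...,::-1].copy()
cv2.imwrite("pics/s22.png",cv2.resize(a[150:270,90:260],None,fx=4.5,fy=4.5,interpolation=2))
cv2.imwrite("pics/s23.png",a)
E
```

```text
t 28.8 tcp [0.4348 0.2285 0.2345] yaw_x -11.13 down [ 0.0025  0.0002 -1.    ] F [-0.4598  0.2264 -0.1694] w 30.03
```

View pics/s22.png

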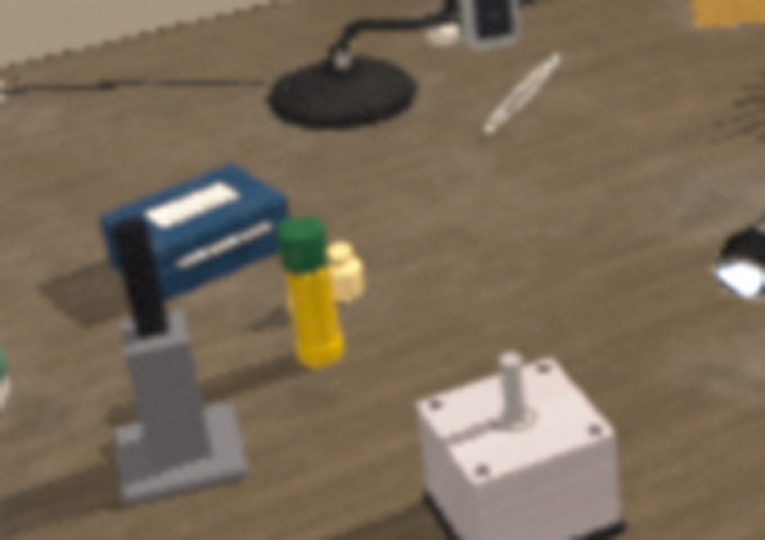

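View pics/s23.png

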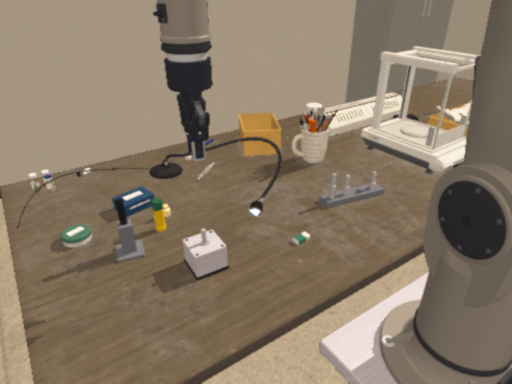

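```bash
python3 - <<'E'
from h import *
from bench import ticket
print(plane("scene",(510.5/4.5-.5+90,357/4.5-.5+150),.094))
a=cv2.imread("pics/scene0.png")[165:265,100:180].astype(int);b=cv2.imread("pics/s23.png")[165:265,100:180].astype(int)
d=np.abs(a-b).sum(2);print("changed px around stand/glue",(d>60).sum())
print(ticket.hand_in())
E
```

```text
[0.43592073 0.22819847 0.094     ]
changed px around stand/glue 8
the job is handed in; nothing more can be done
None
```

I probed the well, found it 42 mm deep, put the 42 mm plug in it flush with the block's top, and hung the rod back in its stand. I handed the job in at about 29 s of the 72 s allowed. The hand-in gives no verdict.

- **Depth:** the rod passed the 28 and 35 mm levels with no force. It met the floor at a tool height of 0.0861 m (7 N), against 0.0863 m predicted for 42 mm.
- **Plug:** its foot reached the floor at 0.0436 m (3.6 N), where 0.0435 m was predicted, so the shoulder should be flush. In the last picture the stem is upright. Taken at a height of 94 mm, its top lies at (0.436, 0.228), against the well at about (0.435, 0.229).
- **Rod:** it was released within 0.1 mm of the height it was picked up at, and the last picture shows it hanging upright.
- **Everything else:** the other three plugs are still in the rack. The glue stick and the stand area look as they did at the start, and the eraser and weight showed no visible change. The gripper is raised clear of everything.

**One disagreement:** the fingertips were really about 28 mm above the reported tool point, not 14 mm below it as the description says. A test close at 0.119 m shut on air above the rod, which confirmed it. I corrected the grasp heights for this and measured the depths relative to the hung rod, so they do not depend on that offset.

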